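# Fit the hand guard on the vegetable slicer, then set and hold its thickness lever

## Task

Get the vegetable slicer ready: lay the loose hand guard in the slicer's flared loading end, slide it along the rails to the far end until the ball catches snap in and hold it, and let go of it. Only then, with the guard parked, push the thickness lever on the slicer's side over towards the guard's end by exactly three clicks from the notch where it stands (it is a ratchet and will not come back), and finish still holding the lever's grip on that third click, so that I can do up the wing nut. Leave everything else on the worktop where it is.

Things in the scene. Friction and masses are not known exactly. Their poses are not given: they have to be found in the camera images.
- slicer: Steel hand slicer (mandoline) on a white tray, fixed, 310 x 110 mm. Origin: middle of its underside. x runs from the flared loading end (x -0.15) to the end bar (x 0.135), z up; lever on its -y side. The guard runs on two ledges 58 mm up, between side beams 88 mm apart (102 mm at x -0.15). Lips over the ledges (underside 69 mm up, for x > -0.055) keep it down: lay it in before them, then slide.
- mouth (a point): Where the guard's origin comes when the guard is laid in the loading end from above: slicer frame (-0.105, 0, 0.058). Axes as the slicer's.
- park (a point): Where the guard's origin comes when it is parked: slicer frame (0.095, 0, 0.058), 200 mm past point mouth. Axes as the slicer's. Two sprung ball catches in the side beams snap into the guard's side notches here, which takes about 5 to 10 N of push; an end bar stops the guard 1 to 2 mm further on.
- guard: Loose black hand guard, 160 g: plate 78 x 84 x 8 mm with a notch amid each side and a block grip on it. Origin: middle of the plate's underside, z up; x leads (corners bevelled at +x) and must point along the slicer's x. Grip: 24 mm thick along x, 50 mm along y, its straight part 18 to 50 mm above the underside, centred. Pinched along x, the gripper stays clear of the lever.
- depth_lever: Lever with ratchet wheel. Origin on its pivot, slicer frame (0.020, -0.048, 0.052); turns about the slicer's y, upper end towards slicer +x as it advances. Axes equal the slicer's on the first notch, where it leans 45 degrees to -x; each click is 0.21 rad. Starts on the first, second or third of 7 notches. Push at the grip: 3 N off a notch, 5 N before a click, 1 N or less just after.
- lever_grip (a point): Middle of the lever's grip, a black peg 19 mm thick that stands 30 mm out from the lever, away from the slicer, along its -y; lever frame (-0.0622, -0.0325, 0.0622), 88 mm from the pivot axis. Pinched from above along the slicer's x it can roll between the fingers as the lever turns. One click moves it 18.5 mm along its arc.
- onion_1: loose onion, about 62 mm, left of the guard
- onion_2: loose onion, about 72 mm, between the guard and the slicer
- garlic: loose garlic bulb, 56 mm, left of the guard
- peeler: loose vegetable peeler, 170 x 25 x 18 mm, right of the slicer
- salt_shaker: loose salt shaker, 44 mm across, 90 mm tall, behind the slicer

How it is judged:
By the outcome, as a careful person would: the job done as asked, in the order asked, and still so for the second after the job is handed in, while the arm keeps its last pose, push and grip.
It also fails if it takes over 72 s, if anything falls off the work surface, if the arm or the gripper's body presses on something with over 40 N, if the wrist force passes 120 N, or if a joint passes its speed limit or range.

## Robot

A 6-joint arm with a two-finger parallel gripper is mounted at the origin on a cart in front of the work surface, level with it; the furniture and walls round the work are solid. World frame = base frame: x ahead of the robot, y to its left, z up, the work surface at z = 0. Lengths are in mm, angles in rad, forces in N, time in s.
With the tool pointing down it reaches from about 325 to 875 mm from the base axis. Payload 4.4 kg.
Tool frame: the origin (TCP) lies on the centre line of the jaws, within the pads' length; the fingertips stand 19 mm ahead of it and the grasp point (between the pads) is the TCP; z points along the fingers, y is the line along which they close (so a half turn about z gives the same grasp; the last joint's range is limited). The gripper opens to 85 mm and grips with 20 to 120 N. Pads are 22 mm wide; open, the fingers measure 114 mm over their backs; the gripper's body (76 mm by 85 mm) begins 54 mm behind the grasp point. The pads swing forward as they close: fully open they stand 13 mm farther back than shut.
Start: joints at [-1.317, 0.207, 1.542, -0, 1.393, -0.15], TCP at [225.915, -528.763, 250.282] pointing down, gripper open.
Joint ranges: [-2.73, 2.73], [-0.86, 2.22], [0.23, 2.46], [-1.11, 4.25], [0.08, 2.63], [-2.82, 2.82]. Speed limits (rad/s): [2.79, 2.79, 3.14, 3.14, 3.14, 3.14].

## Interface

Orientations are given as a unit quaternion [w, x, y, z].
In Python, from plant import * gives the robot as it stands. The module is installed in compiled form; this text tells all that it offers.
- The arm moves only by the tool move_arm, never from a script. Its argument "increments" is a list of rows, each a list of 7 numbers: the shift along the tool's x, y, z in units of 0.05 m (1.0 is 0.05 m), then the turn, a rotation vector about the tool's x, y, z in units of 4 degrees (1.0 is 4 degrees), then the closure, from -1 (fully open) to 1 (shut), so that 0 is half open. A call has 1 to 12 rows; each row shifts and turns the commanded pose from where the row before left it, along the tool's axes as they then stand; what a row does not reach is not made up. A row lasts 1/10 s, in which the tool goes at most 50 mm and 8.59 degrees, less where a joint would pass 70% of its speed; a pose out of reach is approached as far as the arm can. A call with a number of a shift or a turn outside -1 to 1 is refused whole. A call with a gripper value outside its range is refused whole. The fingers move at their own pace and stop on an object; "newtons" is the grip in N (left out, the last holds). Time passes only in rows, so rows that do not move let the fingers close. It gives the time, the measured TCP pose, the force, the opening and the grip force at its end, in the units of the state.
- state(): the state, without advancing time (a new reading comes with each control period).
- snapshot(name): name is "scene" or "top"; returns a dict with "image" (480x640x3 uint8, red, green, blue), "z_map" (480x640 float32, mm along the optical axis (not along the pixel's ray), 0 where there is no reading), "intrinsics" (3x3 intrinsics, pixels), "k1" (the pictures are not rectified: a ray, as slopes to the right and down, at radius r is drawn at 1 + k1 r^2 times it, then the intrinsics apply), "pose" (4x4, takes a point from camera to world coordinates). Camera axes: x right, y up, looking along -z (the intrinsics and any distortion apply to the point x, -y, -z); pixel columns grow to the right and rows downward; lengths in mm; the calibration is good to about 2 mm. A picture is of the moment at which its call begins.
- close_job(): hands the job in; it is judged then, once.
Trained networks look in a picture, given as the dict that the camera call returned (one of the last four; its "shot" number tells which), for a name from the list of things; names that differ only in an ending like _2 or _b are one class to them, and where a whole thing is asked for, a point or a joint stands for the part that bears it (a point fixed in the world has none). Each returns a list of dicts, best first, with "score" (0 to 1); they miss things now and then, are a little off and sometimes report something else, mostly with a low value. They report only what shows in the picture. A call takes as long as a camera call.
- look_for(picture, thing): "bbox" ([left, top, width, height] in pixels, round what is visible of it).
- regions_of(picture, thing): "region" (480x640 bool, what is visible of it) and "bbox" ([left, top, width, height] in pixels, round what is visible of it).
The state is a dict: "clock": time; "joint_positions": joint angles; "dq": joint speeds; "tau": joint torques, N m; "tool_pos": TCP position; "tcp_rot": TCP orientation; "wrist_force": force on the tool from outside, world axes, zero at the start; "ft_torque": the same for the moment, N m; "gripper_width": finger opening in mm; "grip_force": force on a finger pad.
Only numpy, scipy, OpenCV 4.12 (cv2) and the standard library are available. Lean on these libraries where they do the work, as an engineer would, in place of code of your own. Each camera call takes 0.05 s, during which the arm holds its last target. There are 200 camera calls.

## Working session

There is one attempt and no reset: what is moved stays moved. The work goes in short steps, Python scripts to look and compute and a tool call to move; the robot and the scene stay as the last step left them, time stands still between calls to the robot, and variables do not carry over. Pictures are saved under pics/ and viewed, at most 10 in all, crops included, and the job is handed in when it is done.

Besides the shell and the picture viewer there is one more tool, called as name(argument=value, ...) on one line, values as JSON. move_arm: Moves the arm, as the interface text tells. Shifts and turns lie within -1 to 1; 1 stands for 0.05 m of shift or 4 degrees of turn. Its arguments: {"type":"object","properties":{"increments":{"type":"array","items":{"type":"array","items":{"type":"number","minimum":-1,"maximum":1}}},"newtons":{"type":"number"}},"required":["increments"]}

```bash
mkdir -p pics; cat > h.py <<'E'
from plant import *
import numpy as np, cv2
from scipy.spatial.transform import Rotation as R
def cloud(s):
    K=s["intrinsics"];h,w=s["z_map"].shape
    u,v=np.meshgrid(np.arange(w),np.arange(h))
    a=(u-K[0,2])/K[0,0];b=(v-K[1,2])/K[1,1]
    x,y=a.copy(),b.copy()
    for _ in range(8):
        f=1+s["k1"]*(x*x+y*y);x,y=a/f,b/f
    z=s["z_map"];P=np.stack([x*z,-y*z,-z],-1)
    T=np.array(s["pose"]);return P@T[:3,:3].T+T[:3,3]
def proj(s,p):
    T=np.array(s["pose"]);c=(np.asarray(p)-T[:3,3])@T[:3,:3]
    x,y=c[...,0]/-c[...,2],-c[...,1]/-c[...,2];f=1+s["k1"]*(x*x+y*y);K=s["intrinsics"]
    return np.stack([K[0,0]*x*f+K[0,2],K[1,1]*y*f+K[1,2]],-1)
def save(s,n): cv2.imwrite(f"pics/{n}.png",s["image"][:,:,::-1])
E
python3 - <<'E'
from h import *
print(state())
for n in("top","scene"):
    s=snapshot(n);save(s,n+"0");C=cloud(s)
    print(n,np.array(s["pose"]).round(2).tolist(),np.array(s["intrinsics"])[0,0])
    for t in["slicer","guard","depth_lever","lever_grip","onion_1","peeler","salt_shaker","garlic"]:
        for r in regions_of(s,t)[:2]:
            m=r["region"]&(s["z_map"]>0)
            if m.sum()<5: continue
            p=C[m];print(t,round(r["score"],2),r["bbox"],m.sum(),np.median(p,0).round(),p.min(0).round(),p.max(0).round())
E
```

```text
{'clock': 0.0, 'joint_positions': array([-1.31748027e+00,  2.07401622e-01,  1.54295293e+00,  4.76346953e-05,
        1.39351399e+00, -1.50478972e-01]), 'dq': array([ 0.00035437,  0.0002622 ,  0.00241148,  0.00092775, -0.00064252,
       -0.00076386]), 'tau': array([-3.08364679e-04, -3.83033931e+01, -2.91596264e+01, -2.98022987e-04,
        1.05728803e-02,  1.18620727e-05]), 'tool_pos': array([ 225.75673487, -528.0524524 ,  249.13664268]), 'tcp_rot': array([-1.13764405e-03,  9.79688048e-01,  2.00524394e-01, -3.50773347e-05]), 'wrist_force': array([-0.460355  ,  0.10116344, -0.22009666]), 'ft_torque': array([-0.02702564,  0.00667559, -0.03775452]), 'grip_force': 0.0, 'gripper_width': 85.22105404398303}
top [[-0.32, 0.89, -0.31, 114.96], [-0.95, -0.31, 0.1, 81.83], [-0.0, 0.32, 0.95, 1658.42], [0.0, 0.0, 0.0, 1.0]] 549.8965713625887
slicer 0.83 [356.5, 209.1, 105.2, 53.3] 3714 [ 574. -353.   55.] [ 488. -514.  -10.] [ 670. -197.  131.]
slicer 0.36 [253.1, 300.7, 30.0, 38.0] 678 [476. 142.  11.] [436. 103. -11.] [528. 183.  58.]
guard 0.71 [253.3, 302.6, 29.8, 35.4] 655 [475. 142.  12.] 
[... 1100 characters left out ...]
 105.7, 110.5] 5397 [ 574. -385.   54.] [ 489. -518.   -4.] [ 680. -160.  124.]
depth_lever 0.73 [323.9, 299.1, 40.3, 49.5] 472 [ 520. -367.   75.] [ 489. -411.   -5.] [ 542. -220.  124.]
lever_grip 0.69 [325.9, 297.3, 38.0, 54.4] 465 [ 520. -364.   77.] [ 489. -411.   13.] [ 540. -252.  124.]
onion_1 0.53 [213.7, 176.2, 17.8, 18.1] 213 [514. 399.  38.] [490. 382.   9.] [548. 443.  63.]
peeler 0.61 [389.7, 382.3, 38.8, 64.6] 651 [ 505. -594.   11.] [ 450. -627.    1.] [ 607. -544.   20.]
salt_shaker 0.62 [360.6, 232.3, 18.3, 27.4] 326 [ 744. -140.   48.] [ 731. -152.   -3.] [767. -86.  90.]
garlic 0.33 [390.4, 381.7, 40.4, 66.4] 641 [ 503. -594.   11.] [ 450. -627.   -3.] [ 604. -545.   20.]
```

```bash
python3 - <<'E'
import cv2
a=cv2.imread("pics/top0.png")[190:350,230:510];b=cv2.imread("pics/scene0.png")[180:460,230:510]
a=cv2.resize(a,None,fx=2.1,fy=2.1,interpolation=3)
cv2.imwrite("pics/a.png",cv2.resize(cv2.imread("pics/top0.png")[190:350,240:480],None,fx=3.3,fy=3.3,interpolation=3))
cv2.imwrite("pics/b.png",cv2.resize(cv2.imread("pics/scene0.png")[250:400,240:440],None,fx=4,fy=4,interpolation=3))
E
```

```text
(no output)
```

View pics/a.png

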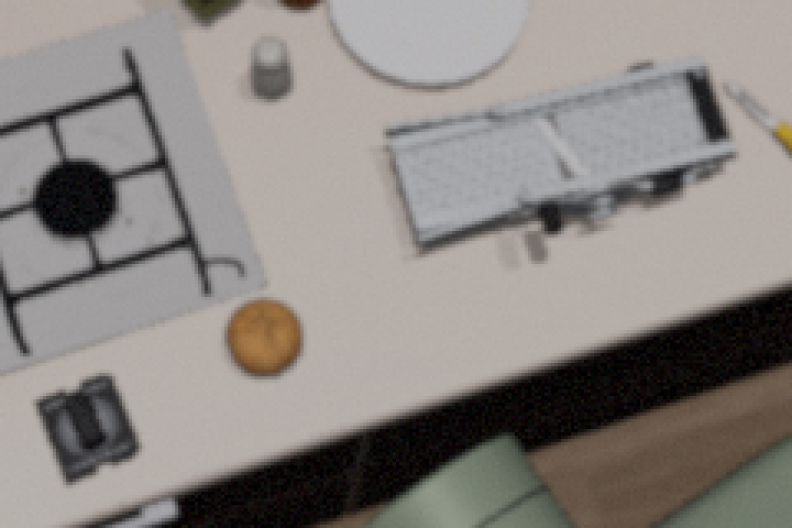

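View pics/b.png

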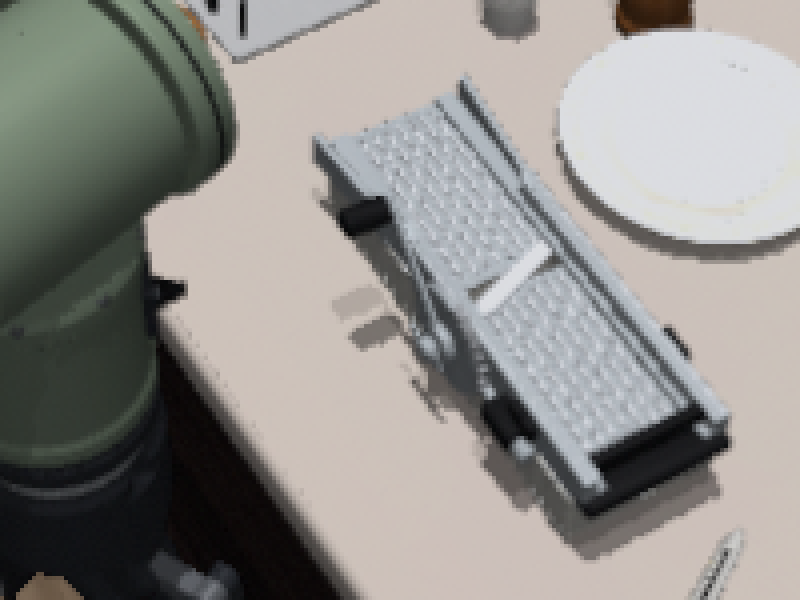

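The top view shows the slicer with its loading end at left (410,190) and black end bar at (710,105). The guard is at (87,430), with its grip's long side roughly upright in the picture. The scene view shows the lever on the robot's side, with its black peg at (365,215) leaning to the loading end.

```bash
cat > m.py <<'E'
from h import *
def grab(k=4):
    out={}
    for n in("top","scene"):
        ss=[snapshot(n) for _ in range(k)]
        z=np.stack([s["z_map"] for s in ss]);z[z==0]=np.nan
        s=ss[-1];s["z_map"]=np.nan_to_num(np.nanmedian(z,0));s["image"]=np.mean([q["image"] for q in ss],0).astype(np.uint8)
        out[n]=s
    return out
def ortho(s,c,yaw,z,L,W,f=3):
    # rectified view of plane z, x-axis to the right
    xs=np.arange(-L/2,L/2,1/f);ys=np.arange(W/2,-W/2,-1/f)
    X,Y=np.meshgrid(xs,ys);cs,sn=np.cos(yaw),np.sin(yaw)
    P=np.stack([c[0]+cs*X-sn*Y,c[1]+sn*X+cs*Y,0*X+z],-1);q=proj(s,P).astype(np.float32)
    return cv2.remap(s["image"],q[...,0],q[...,1],cv2.INTER_CUBIC)
E
python3 - <<'E'
from m import *
import pickle
S=grab();pickle.dump(S,open("S.pkl","wb"))
for n in S:
    s=S[n];C=cloud(s).reshape(-1,3)
    m=(np.abs(C[:,0]-580)<130)&(np.abs(C[:,1]+355)<190)
    P=C[m&(C[:,2]>40)&(C[:,2]<85)];r=cv2.minAreaRect(P[:,:2].astype(np.float32));print(n,"slicer",r,len(P))
    tb=C[m&(C[:,2]<20)];print("table z",np.median(tb[:,2]))
    print("zhist",np.histogram(C[m&(C[:,2]>30),2],np.arange(30,136,5))[0])
    g=(np.abs(C[:,0]-478)<70)&(np.abs(C[:,1]-142)<70)
    for lo,hi in((4,14),(35,70)):
        P=C[g&(C[:,2]>lo)&(C[:,2]<hi)]
        if len(P)>8: print(n,"guard",lo,len(P),cv2.minAreaRect(P[:,:2].astype(np.float32)),np.median(P,0))
a=ortho(S["top"],(578,-355),-np.pi/2+.1,70,380,160,2);b=ortho(S["scene"],(578,-355),-np.pi/2+.1,70,380,160,2)
c=ortho(S["top"],(478,142),-np.pi/2,8,130,130,4)
cv2.imwrite("pics/c.png",np.vstack([a,b])[:,:,::-1][:600]);cv2.imwrite("pics/d.png",c[:,:,::-1])
E
```

```text
top slicer ((568.6484375, -357.8479309082031), (316.29644775390625, 132.86294555664062), 85.14602661132812) 3554
table z -0.6426029746760378
zhist [  18   20   31  245 1567  768  168  333  383   33   26   17    9    4
    2    4   12   24   34    3    0]
top guard 4 456 ((477.0236511230469, 149.8426055908203), (122.0132827758789, 136.38113403320312), 87.44103240966797) [469.49247443 141.89326169   8.1424681 ]
top guard 35 139 ((479.5019226074219, 142.38697814941406), (50.04460906982422, 24.48402214050293), 4.944512844085693) [478.01060724 142.10538054  48.17411803]
scene slicer ((572.5739135742188, -358.9252624511719), (313.62567138671875, 134.92726135253906), 85.35928344726562) 4955
table z -0.6799535465504505
zhist [  42   38   64  127 2560  902  164  488  579   35   36   36    9   10
    9   12   26   43   38    0    0]
```

View pics/d.png

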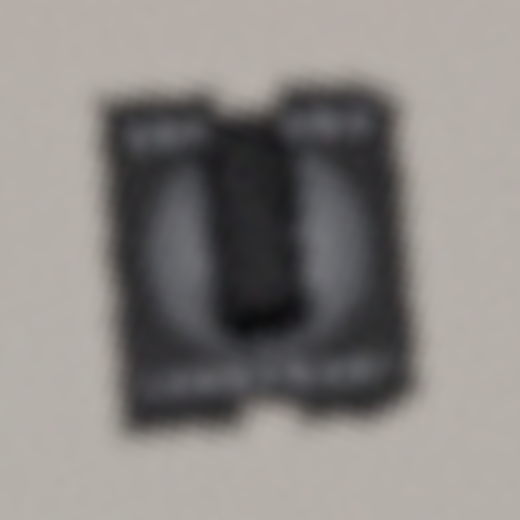

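View pics/c.png

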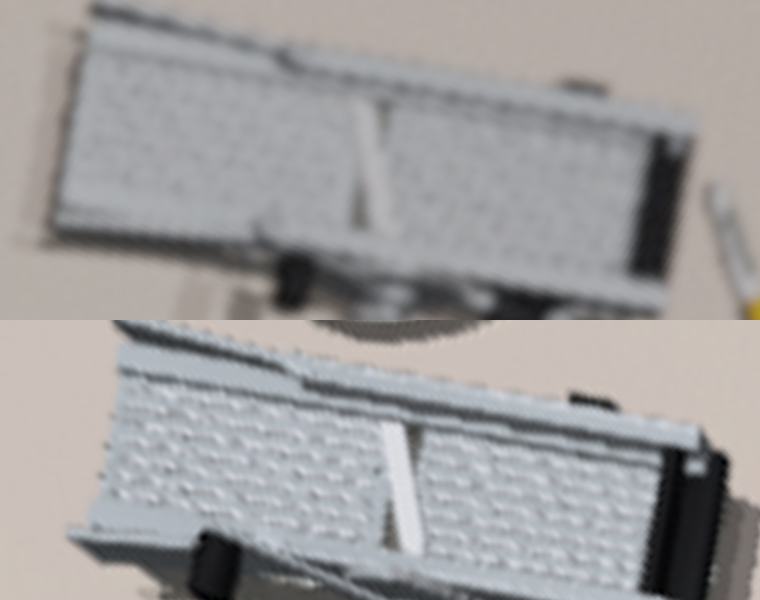

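```bash
python3 - <<'E'
from m import *
import pickle
S=pickle.load(open("S.pkl","rb"))
for n in S:
    s=S[n];C=cloud(s).reshape(-1,3)
    m=(np.abs(C[:,0]-580)<130)&(np.abs(C[:,1]+355)<190)
    B=C[m&(C[:,2]>63)&(C[:,2]<80)]
    D=C[m&(C[:,2]>44)&(C[:,2]<61)]
    best=None
    for deg in np.arange(-102,-86,.25):
        t=np.radians(deg);x=np.array([np.cos(t),np.sin(t)]);y=np.array([-x[1],x[0]])
        q=B[:,:2]@y;u=B[:,:2]@x;k=u>u.min()+110
        h,e=np.histogram(q[k],np.arange(q.min(),q.max()+2,2))
        sc=(h.astype(float)**2).sum()
        if best is None or sc>best[0]:best=(sc,deg,h,e,x,y)
    sc,deg,h,e,x,y=best
    print(n,deg)
    o=np.array([578,-355.]);
    for nm,Q in(("B",B),("D",D)):
        q=(Q[:,:2]-o)@y;u=(Q[:,:2]-o)@x
        k=(u>-30)
        hh,ee=np.histogram(q[k],np.arange(-90,90,3));print(nm,"y",[(int(a),int(b)) for a,b in zip(ee,hh) if b>3])
        print(nm,"x pct",np.percentile(u,[0,.5,1,2,50,98,99,99.5,100]).round(1))
    G=C[m&(C[:,2]>100)];
    if len(G):print("grip?",np.median(G,0),G.min(0),G.max(0))
    G=C[m&(C[:,2]>112)&(C[:,0]<540)];q=(G[:,:2]-o)@y;u=(G[:,:2]-o)@x
    print(len(G),"rel",u.min(),u.max(),q.min(),q.max(),np.percentile(G[:,2],[50,90]))
    a=ortho(s,o,np.radians(deg),70 if n=="top" else 70,380,180,2)
    cv2.line(a,(0,180),(759,180),(255,0,0),1)
    for xx in range(-180,181,50): cv2.line(a,(380+2*xx,170),(380+2*xx,190),(255,0,0),1)
    cv2.imwrite(f"pics/e{n}.png",a[:,:,::-1])
E
python3 -c "
import cv2,numpy as np
cv2.imwrite('pics/e.png',cv2.resize(np.vstack([cv2.imread('pics/etop.png'),cv2.imread('pics/escene.png')]),(630,600)))"
```

```text
top -94.5
B y [(-66, 11), (-63, 4), (-60, 27), (-57, 10), (-54, 10), (-51, 44), (-48, 62), (-45, 51), (-42, 59), (-39, 29), (-24, 4), (-9, 4), (9, 4), (27, 4), (36, 15), (39, 48), (42, 56), (45, 57), (48, 43), (51, 5), (54, 7)]
B x pct [-153.3 -149.7 -146.8 -143.    38.7  147.1  150.8  152.3  153.6]
D y [(-75, 16), (-72, 5), (-69, 12), (-66, 22), (-63, 14), (-60, 35), (-57, 13), (-54, 8), (-51, 31), (-48, 6), (-36, 6), (-33, 25), (-30, 53), (-27, 50), (-24, 50), (-21, 54), (-18, 50), (-15, 51), (-12, 57), (-9, 49), (-6, 52), (-3, 48), (0, 55), (3, 51), (6, 54), (9, 53), (12, 51), (15, 55), (18, 50), (21, 54), (24, 50), (27, 43), (30, 50), (33, 76), (36, 49), (39, 51), (42, 20)]
D x pct [-154.3 -151.8 -150.4 -147.7   -9.8  153.   156.4  158.3  161.7]
grip? [ 679.32217988 -320.88938098  792.00866175] [ 486.55951869 -544.96071581  100.76723786] [ 682.30689438 -165.03150972  988.67683105]
70 rel -52.75519952174377 -34.806068031985276 -95.39540008572662 -60.5808184471767 [120.40927074 123.55336441]
scene -94.75
B y [(-63, 15), (-60, 15), (-57, 58), (-54, 16), (-51, 28), (-48, 16), (-45, 1
[... 432 characters left out ...]
7, 63), (-54, 39), (-51, 13), (-48, 13), (-45, 84), (-42, 8), (-39, 8), (-36, 7), (-33, 11), (-30, 10), (-27, 30), (-24, 82), (-21, 74), (-18, 77), (-15, 86), (-12, 67), (-9, 79), (-6, 90), (-3, 72), (0, 82), (3, 83), (6, 72), (9, 75), (12, 86), (15, 71), (18, 76), (21, 78), (24, 69), (27, 77), (30, 82), (33, 71), (36, 98), (39, 100), (42, 84), (45, 79), (48, 43), (51, 4)]
D x pct [-152.4 -149.4 -147.7 -144.8   25.2  158.2  159.4  159.9  161.2]
grip? [ 681.52945209 -420.77680078  690.56858712] [ 490.31817148 -544.95907876  100.21362672] [ 684.72639225 -165.00304316  809.13386928]
101 rel -48.628337925644324 -29.310235119093313 -90.8379664456791 -57.283517787397486 [118.9425592  121.46632957]
```

View pics/e.png

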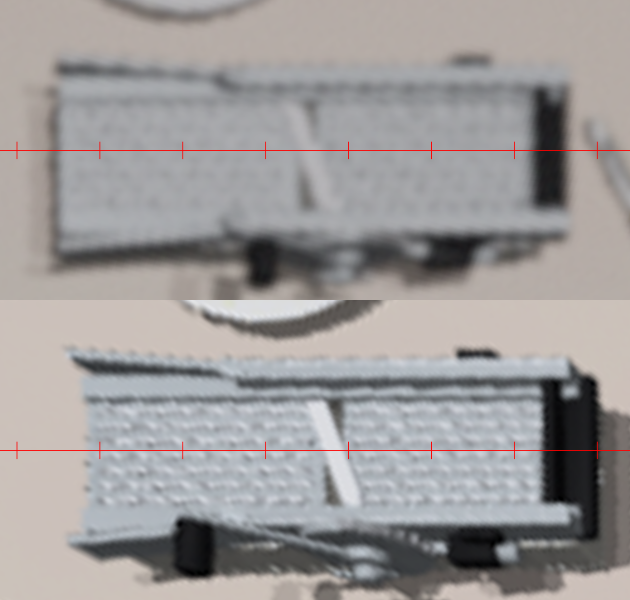

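```bash
cat > p.py <<'E'
from h import *
def pose():
    s=state();q=s["tcp_rot"];r=R.from_quat([q[1],q[2],q[3],q[0]]);return np.array(s["tool_pos"]),r
def rows(p,yaw,n,clo=-1,start=None):
    p0,r0=pose() if start is None else start
    r1=R.from_matrix(np.array([[np.cos(yaw),np.sin(yaw),0],[np.sin(yaw),-np.cos(yaw),0],[0,0,-1]]))
    w=(r0.inv()*r1).as_rotvec();out=[];cur=r0
    for i in range(n):
        d=cur.inv().apply((np.array(p)-p0)/n)/50
        out.append([*[float(v) for v in d.round(3)],*[float(v) for v in (np.degrees(w/n)/4).round(3)],clo]);cur=cur*R.from_rotvec(w/n)
    print(n,"rows:",out,flush=True)
    return np.array(p,float),r1
E
python3 - <<'E'
from p import *
a=rows((478,142,170),np.radians(5),18)
rows((478,142,36),np.radians(5),4,start=a)
E
```

```text
18 rows: [[0.55, -0.575, 0.089, -0.0, 0.0, 0.252, -1], [0.54, -0.585, 0.089, -0.0, 0.0, 0.252, -1], [0.53, -0.594, 0.089, -0.0, 0.0, 0.252, -1], [0.519, -0.604, 0.089, -0.0, 0.0, 0.252, -1], [0.509, -0.613, 0.089, -0.0, 0.0, 0.252, -1], [0.498, -0.621, 0.089, -0.0, 0.0, 0.252, -1], [0.487, -0.63, 0.089, -0.0, 0.0, 0.252, -1], [0.476, -0.639, 0.089, -0.0, 0.0, 0.252, -1], [0.464, -0.647, 0.089, -0.0, 0.0, 0.252, -1], [0.453, -0.655, 0.089, -0.0, 0.0, 0.252, -1], [0.441, -0.663, 0.089, -0.0, 0.0, 0.252, -1], [0.43, -0.67, 0.089, -0.0, 0.0, 0.252, -1], [0.418, -0.678, 0.089, -0.0, 0.0, 0.252, -1], [0.406, -0.685, 0.089, -0.0, 0.0, 0.252, -1], [0.394, -0.692, 0.089, -0.0, 0.0, 0.252, -1], [0.381, -0.699, 0.089, -0.0, 0.0, 0.252, -1], [0.369, -0.705, 0.089, -0.0, 0.0, 0.252, -1], [0.357, -0.712, 0.089, -0.0, 0.0, 0.252, -1]]
4 rows: [[0.0, 0.0, 0.67, 0.0, 0.0, 0.0, -1], [0.0, 0.0, 0.67, 0.0, 0.0, 0.0, -1], [0.0, 0.0, 0.67, 0.0, 0.0, 0.0, -1], [0.0, 0.0, 0.67, 0.0, 0.0, 0.0, -1]]
```

move_arm(increments=[[0.55,-0.57,0,0,0,0.25,-1],[0.54,-0.58,0,0,0,0.25,-1],[0.53,-0.59,0,0,0,0.25,-1],[0.52,-0.6,0,0,0,0.25,-1],[0.51,-0.61,0,0,0,0.25,-1],[0.5,-0.62,0,0,0,0.25,-1],[0.49,-0.63,0,0,0,0.25,-1],[0.48,-0.64,0,0,0,0.25,-1],[0.46,-0.65,0,0,0,0.25,-1],[0.45,-0.66,0,0,0,0.25,-1]])

```text
clock: 2.3
tool_pos: [366.6, -155.0, 250.6]
tcp_rot: [0.0, 0.994, 0.114, 0.0]
wrist_force: [0.6, -0.6, -0.3]
gripper_width: 85.5
grip_force: 0.0
```

move_arm(increments=[[0.44,-0.66,0.2,0,0,0.25,-1],[0.43,-0.67,0.2,0,0,0.25,-1],[0.42,-0.68,0.2,0,0,0.25,-1],[0.41,-0.69,0.2,0,0,0.25,-1],[0.39,-0.69,0.2,0,0,0.25,-1],[0.38,-0.7,0.2,0,0,0.25,-1],[0.37,-0.71,0.2,0,0,0.25,-1],[0.36,-0.71,0.2,0,0,0.25,-1],[0,0,0,0,0,0,-1],[0,0,0,0,0,0,-1]])

```text
clock: 3.3
tool_pos: [477.7, 142.7, 169.9]
tcp_rot: [0.0, 0.999, 0.046, -0.001]
wrist_force: [0.1, 0.2, -0.1]
gripper_width: 85.4
grip_force: 0.0
```

```bash
python3 - <<'E'
from p import *
p,r=pose();print(state()["clock"],p,r.as_matrix()[:,0],state()["wrist_force"])
rows((478,142,36),np.radians(5),4)
E
```

```text
3.3 [477.65356604 142.65067461 169.89353485] [ 0.99576818  0.09189246 -0.00123068] [ 0.08958861  0.16399012 -0.09245041]
4 rows: [[0.002, 0.003, 0.669, 0.002, 0.004, 0.017, -1], [0.002, 0.003, 0.669, 0.002, 0.004, 0.017, -1], [0.002, 0.003, 0.669, 0.002, 0.004, 0.017, -1], [0.002, 0.003, 0.669, 0.002, 0.004, 0.017, -1]]
```

move_arm(increments=[[0,0,0.67,0,0,0,-1],[0,0,0.67,0,0,0,-1],[0,0,0.67,0,0,0,-1],[0,0,0.67,0,0,0,-1],[0,0,0,0,0,0,-1],[0,0,0,0,0,0,1],[0,0,0,0,0,0,1],[0,0,0,0,0,0,1],[0,0,0,0,0,0,1],[0,0,0,0,0,0,1],[0,0,0,0,0,0,1],[0,0,0,0,0,0,1]], newtons=40)

```text
clock: 4.5
tool_pos: [479.5, 142.2, 38.0]
tcp_rot: [0.0, 0.999, 0.045, 0.002]
wrist_force: [-0.9, -0.2, 7.5]
gripper_width: 23.1
grip_force: 42.0
```

```bash
python3 - <<'E'
from p import *
p,r=pose();y0=np.arctan2(*r.as_matrix()[1::-1,0])
a=rows((479,142,170),y0,4,1)
b=rows((588,-251,170),np.radians(-4.6),11,1,start=a)
E
```

```text
4 rows: [[-0.0, 0.001, -0.66, 0.001, -0.012, -0.0, 1], [-0.001, 0.001, -0.66, 0.001, -0.012, -0.0, 1], [-0.002, 0.001, -0.66, 0.001, -0.012, -0.0, 1], [-0.002, 0.001, -0.66, 0.001, -0.012, -0.0, 1]]
11 rows: [[0.133, 0.729, 0.0, 0.0, 0.0, 0.222, 1], [0.144, 0.727, 0.0, 0.0, 0.0, 0.222, 1], [0.156, 0.725, 0.0, 0.0, 0.0, 0.222, 1], [0.167, 0.722, 0.0, 0.0, 0.0, 0.222, 1], [0.178, 0.72, 0.0, 0.0, 0.0, 0.222, 1], [0.189, 0.717, 0.0, 0.0, 0.0, 0.222, 1], [0.2, 0.714, 0.0, 0.0, 0.0, 0.222, 1], [0.211, 0.711, 0.0, 0.0, 0.0, 0.222, 1], [0.222, 0.707, 0.0, 0.0, 0.0, 0.222, 1], [0.233, 0.704, 0.0, 0.0, 0.0, 0.222, 1], [0.244, 0.7, 0.0, 0.0, 0.0, 0.222, 1]]
```

move_arm(increments=[[0,0,-0.5,0,0,0,1],[0,0,-0.7,0,0,0,1],[0,0,-0.7,0,0,0,1],[0,0,-0.7,0,0,0,1]])

```text
clock: 4.9
tool_pos: [477.2, 142.2, 167.3]
tcp_rot: [-0.0, 0.999, 0.045, -0.001]
wrist_force: [0.6, 0.5, -2.8]
gripper_width: 23.8
grip_force: 40.8
```

move_arm(increments=[[0.13,0.73,0,0,0,0.22,1],[0.14,0.73,0,0,0,0.22,1],[0.16,0.73,0,0,0,0.22,1],[0.17,0.72,0,0,0,0.22,1],[0.18,0.72,0,0,0,0.22,1],[0.19,0.72,0,0,0,0.22,1],[0.2,0.71,0,0,0,0.22,1],[0.21,0.71,0,0,0,0.22,1],[0.22,0.71,0,0,0,0.22,1],[0.23,0.7,0,0,0,0.22,1],[0.24,0.7,0,0,0,0.22,1],[0,0,0,0,0,0,1]])

```text
clock: 6.1
tool_pos: [587.2, -255.8, 166.2]
tcp_rot: [0.001, 0.999, -0.042, 0.001]
wrist_force: [-0.6, 0.8, -1.3]
gripper_width: 23.6
grip_force: 40.9
```

```bash
python3 - <<'E'
from p import *
from m import grab
p,r=pose();print(state()["clock"],p,np.degrees(np.arctan2(*r.as_matrix()[1::-1,0])),state()["grip_force"],state()["wrist_force"])
S=grab(2);t=np.radians(-94.6);x=np.array([np.cos(t),np.sin(t)]);y=np.array([-x[1],x[0]])
for n,s in S.items():
    save(s,"g"+n);C=cloud(s).reshape(-1,3)
    q=C-p;k=(np.abs(q[:,0])<70)&(np.abs(q[:,1])<70)
    for lo,hi in((-45,-20),(-18,8)):
        Q=q[k&(q[:,2]>lo)&(q[:,2]<hi)];u=Q[:,:2]@x;v=Q[:,:2]@y
        print(n,lo,hi,len(Q),"u",np.percentile(u,[1,3,50,97,99]).round(1),"v",np.percentile(v,[1,3,50,97,99]).round(1),np.percentile(Q[:,2],[2,50]).round(1))
    px=proj(s,p).astype(int);print(px)
    cv2.imwrite(f"pics/g{n}.png",cv2.resize(s["image"][px[1]-55:px[1]+65,px[0]-65:px[0]+65,::-1],None,fx=3,fy=3,interpolation=3))
a,b=cv2.imread("pics/gtop.png"),cv2.imread("pics/gscene.png");cv2.imwrite("pics/g.png",np.hstack([a,b]))
E
```

```text
6.1 [ 587.16867015 -255.78703706  166.19176138] -4.796474128709447 40.87493419647217 [-0.55170962  0.79991301 -1.26793791]
top -45 -20 2 u [-47.5 -46.8 -31.4 -15.9 -15.2] v [51.4 51.5 52.5 53.6 53.6] [-41.9 -31.2]
top -18 8 7 u [-16.2 -16.1 -13.   -9.7  -9.7] v [52.5 53.  62.7 67.4 67.5] [-11.5  -7.4]
[381 228]
scene -45 -20 523 u [-41.2 -39.   14.5  32.9  33.7] v [-40.  -39.1 -14.7  39.1  42.7] [-37.5 -31.5]
scene -18 8 142 u [-15.1 -11.4   6.7  20.7  20.9] v [-23.5 -23.1 -10.9  12.2  20.7] [-16.8  -3.4]
[347 262]m.py:7: RuntimeWarning: All-NaN slice encountered
  s=ss[-1];s["z_map"]=np.nan_to_num(np.nanmedian(z,0));s["image"]=np.mean([q["image"] for q in ss],0).astype(np.uint8)
```

View pics/g.png

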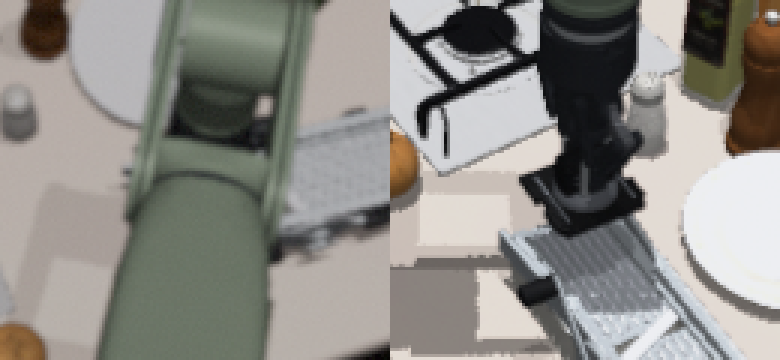

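The scene crop shows the guard level in the gripper, just above the slicer's loading end (600,200). The lever peg at (540,290) is clear of it. I'll lower it to just above the beams and compare again.

move_arm(increments=[[0.04,0,0.4,0,0,0,1],[0,0,0.4,0,0,0,1],[0,0,0.16,0,0,0,1],[0,0,0,0,0,0,1]])

```text
clock: 6.7
tool_pos: [587.3, -249.1, 116.4]
tcp_rot: [-0.001, 0.999, -0.039, -0.002]
wrist_force: [-0.5, 0.1, -1.9]
gripper_width: 23.4
grip_force: 40.9
```

```bash
python3 - <<'E' 2>/dev/null
from p import *
from m import grab
p,r=pose();print(state()["clock"],p,np.degrees(np.arctan2(*r.as_matrix()[1::-1,0])),state()["wrist_force"])
s=[snapshot("scene") for _ in range(4)];t=np.radians(-94.6);x=np.array([np.cos(t),np.sin(t)]);y=np.array([-x[1],x[0]])
q=np.concatenate([cloud(k).reshape(-1,3) for k in s]);o=np.array([578,-355.]);u=(q[:,:2]-o)@x;v=(q[:,:2]-o)@y;z=q[:,2]
print("tcp uv",(p[:2]-o)@x,(p[:2]-o)@y)
G=(z>84)&(z<96)&(u<-50)&(u>-170)&(np.abs(v)<70)
print("guard n",G.sum(),np.percentile(z[G],[10,50,90]).round(1))
def edges(w,st=1):
    h,e=np.histogram(w,np.arange(-170,170,2));return [(int(a),int(b)) for a,b in zip(e,h) if b]
print("v",edges(v[G]));print("u",edges(u[G]))
B=(z>66)&(z<80)&(u>-40)&(u<150)&(np.abs(v)<70);print("beam v",edges(v[B]))
# per-station yaw check of the far beam outer and near inner edges
for a in range(-30,150,30):
    k=B&(u>a)&(u<a+30);f=v[k];print(a,np.percentile(f[f>20],[5,95]).round(1),np.percentile(f[(f<-10)&(f>-50)],[5,95]).round(1))
for a in range(-100,-66,12):
    k=G&(u>a)&(u<a+12);print("g",a,np.percentile(v[k],[2,98]).round(1))
E
```

```text
6.7 [ 587.2671701  -249.12538351  116.42313542] -4.460836292484778 [-0.4667226   0.05928723 -1.87711752]
tcp uv -106.27679855032062 0.7462890598320912
guard n 1651 [85.  87.9 92.8]
v [(-40, 4), (-38, 22), (-36, 57), (-34, 50), (-32, 67), (-30, 76), (-28, 76), (-26, 78), (-24, 61), (-22, 80), (-20, 78), (-18, 70), (-16, 50), (-14, 57), (-12, 53), (-10, 38), (-8, 35), (-6, 34), (-4, 31), (-2, 22), (0, 22), (2, 21), (4, 30), (6, 17), (8, 22), (10, 16), (12, 26), (14, 23), (16, 28), (18, 22), (20, 26), (22, 22), (24, 29), (26, 19), (28, 33), (30, 23), (32, 26), (34, 37), (36, 41), (38, 27), (40, 32), (42, 26), (44, 24), (46, 12), (48, 7), (50, 1)]
u [(-146, 3), (-144, 16), (-142, 23), (-140, 26), (-138, 23), (-136, 27), (-134, 28), (-132, 26), (-130, 21), (-128, 19), (-126, 26), (-124, 16), (-122, 19), (-120, 18), (-118, 17), (-116, 20), (-114, 19), (-112, 21), (-110, 20), (-108, 19), (-106, 22), (-104, 18), (-102, 22), (-100, 38), (-98, 45), (-96, 44), (-94, 56), (-92, 58), (-90, 69), (-88, 64), (-86, 83), (-84, 79), (-82, 89), (-80, 104), (-78, 90), (-76, 70), (-74, 67), (-72, 59), (-7
[... 235 characters left out ...]
, 7), (-30, 7), (-28, 9), (-26, 10), (-24, 6), (-22, 8), (-20, 13), (-18, 10), (-16, 8), (-14, 9), (-12, 9), (-10, 9), (-8, 8), (-6, 7), (-4, 12), (-2, 9), (0, 6), (2, 9), (4, 11), (6, 10), (8, 11), (10, 8), (12, 8), (14, 7), (16, 11), (18, 10), (20, 6), (22, 13), (24, 8), (26, 10), (28, 10), (30, 8), (32, 9), (34, 8), (36, 11), (38, 6), (40, 25), (42, 141), (44, 240), (46, 198), (48, 217), (50, 229), (52, 187), (54, 81), (56, 30), (58, 20), (60, 17), (62, 1)]
-30 [43.1 54.3] [-45.6 -34.1]
0 [43.5 54.2] [-41.5 -33.3]
30 [43.1 54.2] [-48.9 -34. ]
60 [43.7 56. ] [-45.9 -33.3]
90 [43.6 60.1] [-48.8 -33.9]
120 [23.9 53.7] [-44.7 -14.4]
g -100 [-35.6  47.1]
g -88 [-35.2  45.9]
g -76 [-31.8  42.8]
```

move_arm(increments=[[-0.01,0,0.1,0,0,0,1],[0,0,0.1,0,0,0,1],[0,0,0.06,0,0,0,1],[0,0,0,0,0,0,1]])

```text
clock: 7.3
tool_pos: [587.5, -250.8, 104.3]
tcp_rot: [-0.0, 0.999, -0.04, -0.001]
wrist_force: [0.2, 0.5, -2.3]
gripper_width: 23.5
grip_force: 40.9
```

move_arm(increments=[[0,0,0.06,0,0,0,1],[0,0,0.06,0,0,0,1],[0,0,0,0,0,0,1]])

```text
clock: 7.6
tool_pos: [587.8, -250.9, 98.6]
tcp_rot: [-0.0, 0.999, -0.04, -0.0]
wrist_force: [0.1, -0.1, -2.3]
gripper_width: 23.2
grip_force: 40.9
```

move_arm(increments=[[0,0,0.03,0,0,0,1],[0,0,0.02,0,0,0,1],[0,0,0,0,0,0,1]])

```text
clock: 7.9
tool_pos: [588.1, -251.0, 96.6]
tcp_rot: [-0.0, 0.999, -0.04, -0.0]
wrist_force: [-0.7, -0.7, -2.3]
gripper_width: 23.7
grip_force: 40.9
```

move_arm(increments=[[0,0,0.02,0,0,0,1],[0,0,0.02,0,0,0,1],[0,0,0,0,0,0,1]])

```text
clock: 8.2
tool_pos: [588.3, -251.2, 96.2]
tcp_rot: [0.0, 0.999, -0.04, 0.0]
wrist_force: [-3.7, 1.9, 4.1]
gripper_width: 23.3
grip_force: 41.8
```

move_arm(increments=[[0,0.1,-0.01,0,0,0,1],[0,0.2,0,0,0,0,1],[0,0.2,0,0,0,0,1],[0,0.2,0,0,0,0,1],[0,0.1,0,0,0,0,1],[0,0,0,0,0,0,1]])

```text
clock: 8.8
tool_pos: [585.5, -292.8, 96.1]
tcp_rot: [0.001, 0.999, -0.04, 0.001]
wrist_force: [-0.9, 1.3, 4.7]
gripper_width: 23.3
grip_force: 41.8
```

Sliding freely, with little side force. I'll carry on.

move_arm(increments=[[0,0.2,-0.01,0,0,0,1],[0,0.2,0,0,0,0,1],[0,0.2,0,0,0,0,1],[0,0.2,0,0,0,0,1],[0,0.2,0,0,0,0,1],[0,0.2,0,0,0,0,1],[0,0.1,0,0,0,0,1],[0,0,0,0,0,0,1]])

```text
clock: 9.6
tool_pos: [579.8, -357.9, 96.1]
tcp_rot: [0.001, 0.999, -0.04, 0.0]
wrist_force: [0.4, -0.8, 4.8]
gripper_width: 23.6
grip_force: 41.7
```

move_arm(increments=[[0,0.2,-0.01,0,0,0,1],[0,0.2,0,0,0,0,1],[0,0.2,0,0,0,0,1],[0,0.2,0,0,0,0,1],[0,0.2,0,0,0,0,1],[0,0.2,0,0,0,0,1],[0,0.2,0,0,0,0,1],[0,0.1,0,0,0,0,1],[0,0,0,0,0,0,1]])

```text
clock: 10.5
tool_pos: [573.5, -431.4, 96.2]
tcp_rot: [0.0, 0.999, -0.04, -0.0]
wrist_force: [0.0, 2.4, 3.5]
gripper_width: 23.3
grip_force: 41.7
```

move_arm(increments=[[0,0.06,0,0,0,0,1],[0,0.06,0,0,0,0,1],[0,0.06,0,0,0,0,1],[0,0.06,0,0,0,0,1],[0,0.04,0,0,0,0,1],[0,0,0,0,0,0,1]])

```text
clock: 11.1
tool_pos: [572.5, -444.0, 96.2]
tcp_rot: [-0.001, 0.999, -0.04, -0.0]
wrist_force: [-1.2, 4.6, 5.4]
gripper_width: 23.5
grip_force: 41.8
```

move_arm(increments=[[0,0.04,0,0,0,0,1],[0,0.04,0,0,0,0,1],[0,0,0,0,0,0,1]])

```text
clock: 11.4
tool_pos: [572.2, -449.5, 96.2]
tcp_rot: [0.001, 0.999, -0.04, -0.0]
wrist_force: [-0.0, 0.2, 2.9]
gripper_width: 23.6
grip_force: 41.5
```

move_arm(increments=[[0,0.02,0,0,0,0,1],[0,0,0,0,0,0,1]])

```text
clock: 11.6
tool_pos: [572.2, -449.7, 96.2]
tcp_rot: [0.0, 0.999, -0.04, -0.0]
wrist_force: [-0.5, 2.6, 3.7]
gripper_width: 23.2
grip_force: 41.6
```

move_arm(increments=[[0,0.02,0,0,0,0,1],[0,0,0,0,0,0,1]])

```text
clock: 11.8
tool_pos: [572.2, -450.1, 96.2]
tcp_rot: [-0.0, 0.999, -0.04, -0.0]
wrist_force: [-1.4, 4.0, 4.4]
gripper_width: 23.6
grip_force: 41.7
```

move_arm(increments=[[0,0.02,0,0,0,0,1],[0,0,0,0,0,0,1]])

```text
clock: 12.0
tool_pos: [572.2, -451.0, 96.2]
tcp_rot: [-0.0, 0.999, -0.04, -0.0]
wrist_force: [-0.5, 5.1, 4.7]
gripper_width: 23.1
grip_force: 41.7
```

move_arm(increments=[[0,0.03,0,0,0,0,1],[0,0,0,0,0,0,1]])

```text
clock: 12.2
tool_pos: [572.1, -452.7, 96.2]
tcp_rot: [-0.0, 0.999, -0.04, -0.0]
wrist_force: [-0.5, 4.2, 4.9]
gripper_width: 23.5
grip_force: 41.7
```

move_arm(increments=[[0,0.03,0,0,0,0,1],[0,0,0,0,0,0,1]])

```text
clock: 12.4
tool_pos: [572.0, -453.0, 96.2]
tcp_rot: [-0.001, 0.999, -0.039, -0.0]
wrist_force: [-1.2, 8.1, 6.7]
gripper_width: 23.7
grip_force: 41.9
```

move_arm(increments=[[0,0.03,0,0,0,0,1],[0,0,0,0,0,0,1]])

```text
clock: 12.6
tool_pos: [572.0, -453.2, 96.3]
tcp_rot: [-0.003, 0.999, -0.039, -0.001]
wrist_force: [-2.0, 10.5, 7.5]
gripper_width: 23.1
grip_force: 42.2
```

move_arm(increments=[[0,0.03,0,0,0,0,1],[0,0,0,0,0,0,1]])

```text
clock: 12.8
tool_pos: [571.9, -453.4, 96.4]
tcp_rot: [-0.004, 0.999, -0.039, -0.001]
wrist_force: [-2.3, 13.7, 10.4]
gripper_width: 23.5
grip_force: 42.4
```

move_arm(increments=[[0,0.04,0,0,0,0,1],[0,0.04,0,0,0,0,1],[0,0,0,0,0,0,1]])

```text
clock: 13.1
tool_pos: [571.8, -453.7, 96.6]
tcp_rot: [-0.007, 0.999, -0.039, -0.002]
wrist_force: [-2.6, 21.6, 14.9]
gripper_width: 23.2
grip_force: 43.1
```

move_arm(increments=[[0,-0.1,0,0,0,0,1],[0,-0.06,0,0,0,0,1],[0,0,0,0,0,0,1]])

```text
clock: 13.4
tool_pos: [572.0, -453.0, 96.2]
tcp_rot: [-0.0, 0.999, -0.039, -0.0]
wrist_force: [-1.8, 4.9, 4.9]
gripper_width: 23.7
grip_force: 41.7
```

move_arm(increments=[[0,-0.04,0,0,0,0,1],[0,0,0,0,0,0,1]])

```text
clock: 13.6
tool_pos: [571.9, -452.7, 96.1]
tcp_rot: [0.001, 0.999, -0.04, 0.0]
wrist_force: [-0.4, 0.1, 1.2]
gripper_width: 23.6
grip_force: 41.4
```

move_arm(increments=[[0,-0.02,0,0,0,0,1],[0,0,0,0,0,0,1]])

```text
clock: 13.8
tool_pos: [572.1, -451.8, 96.2]
tcp_rot: [0.001, 0.999, -0.04, 0.0]
wrist_force: [0.1, -2.5, 1.2]
gripper_width: 23.3
grip_force: 41.2
```

move_arm(increments=[[0,-0.02,0,0,0,0,1],[0,0,0,0,0,0,1]])

```text
clock: 14.0
tool_pos: [572.3, -449.9, 96.2]
tcp_rot: [0.0, 0.999, -0.04, 0.0]
wrist_force: [0.1, -1.7, 1.8]
gripper_width: 23.5
grip_force: 41.2
```

move_arm(increments=[[0,0.02,0,0,0,0,1],[0,0,0,0,0,0,1]])

```text
clock: 14.2
tool_pos: [572.3, -450.0, 96.2]
tcp_rot: [-0.0, 0.999, -0.04, -0.0]
wrist_force: [-0.9, -0.3, 1.3]
gripper_width: 23.7
grip_force: 41.3
```

move_arm(increments=[[0,0.02,0,0,0,0,1],[0,0,0,0,0,0,1]])

```text
clock: 14.4
tool_pos: [572.3, -450.2, 96.2]
tcp_rot: [-0.001, 0.999, -0.039, -0.0]
wrist_force: [-1.3, 4.5, 4.7]
gripper_width: 23.7
grip_force: 41.5
```

move_arm(increments=[[0,0.02,0,0,0,0,1],[0,0,0,0,0,0,1]])

```text
clock: 14.6
tool_pos: [572.3, -451.9, 96.1]
tcp_rot: [-0.0, 0.999, -0.039, -0.0]
wrist_force: [-0.6, 2.9, 3.2]
gripper_width: 23.6
grip_force: 41.5
```

move_arm(increments=[[0,0.02,0,0,0,0,1],[0,0,0,0,0,0,1]])

```text
clock: 14.8
tool_pos: [572.3, -452.9, 96.2]
tcp_rot: [-0.001, 0.999, -0.04, 0.0]
wrist_force: [0.0, 4.2, 3.1]
gripper_width: 23.1
grip_force: 41.5
```

```bash
python3 - <<'E' 2>/dev/null
from p import *
from m import *
p,r=pose();print(p,state()["wrist_force"])
ss=[snapshot("scene") for _ in range(4)];s=ss[-1];s["image"]=np.mean([k["image"] for k in ss],0).astype(np.uint8)
px=proj(s,p).astype(int);print(px)
cv2.imwrite("pics/k.png",cv2.resize(s["image"][px[1]-50:px[1]+50,px[0]-65:px[0]+65,::-1],None,fx=6,fy=6,interpolation=3))
t=np.radians(-94.6);x=np.array([np.cos(t),np.sin(t)]);y=np.array([-x[1],x[0]])
q=np.concatenate([cloud(k).reshape(-1,3) for k in ss]);o=np.array([578,-355.])+4*x+4.7*y;u=(q[:,:2]-o)@x;v=(q[:,:2]-o)@y;z=q[:,2]
print("tcp",(p[:2]-o)@x,(p[:2]-o)@y)
for a in(-20,0,20):
    k=(np.abs(v-a)<6)&(u>95)&(u<165)&(z<80)
    print(a,[(int(uu),round(float(np.median(z[k&(np.abs(u-uu)<1.5)])),1)) for uu in range(98,164,3) if (k&(np.abs(u-uu)<1.5)).any()])
E
```

```text
[ 572.33001851 -452.88413442   96.19442821] [0.00583446 4.23632505 3.06486974]
[390 337]
tcp 94.02356414024514 -2.50151550235768
-20 [(98, 71.7), (101, 70.0), (104, 72.3), (107, 68.8), (110, 69.8), (113, 65.2), (116, 65.3), (119, 64.7), (122, 64.5), (125, 64.5), (128, 64.7), (131, 65.3), (134, 67.8), (137, 67.4), (140, 54.6), (143, 4.7), (146, 2.5), (149, 53.7), (152, 3.2), (155, 50.4), (158, 1.4), (161, 1.2)]
0 [(110, 76.3), (113, 71.6), (116, 72.7), (119, 70.7), (122, 66.8), (125, 64.6), (128, 65.2), (131, 65.2), (134, 68.3), (137, 68.1), (140, 53.7), (143, 14.1), (146, 53.4), (149, 2.7), (152, 52.3), (155, 48.6), (158, -0.5), (161, 0.1)]
20 [(110, 68.7), (113, 68.8), (116, 64.6), (119, 64.2), (122, 64.6), (125, 64.2), (128, 64.7), (131, 65.4), (134, 67.7), (137, 64.9), (140, 14.3), (143, 8.9), (146, 53.8), (149, 53.9), (152, 50.9), (155, 48.8), (158, 0.2), (161, -0.5)]
```

View pics/k.png

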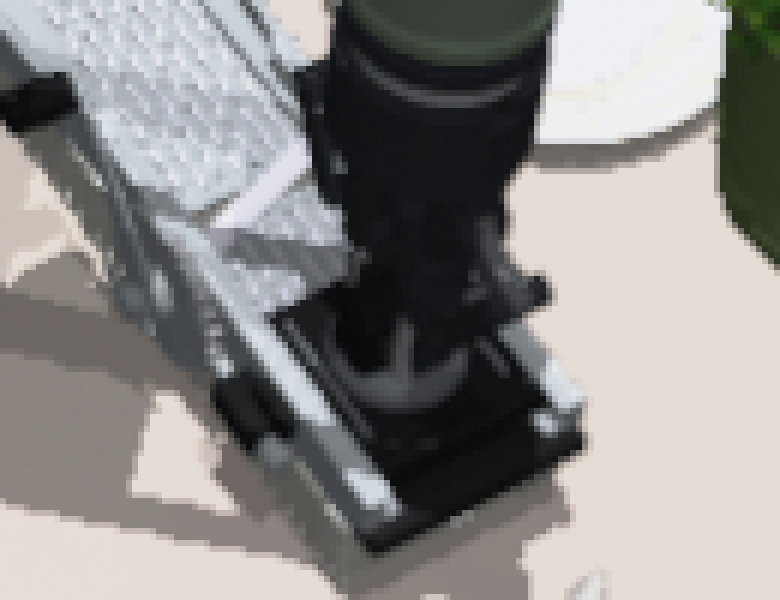

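The guard's front edge touches the black end bar (450,460), so it is at the stop. I'll take off the push and let go.

move_arm(increments=[[0,-0.02,0,0,0,0,1],[0,0,-0.02,0,0,0,1]])

```text
clock: 15.2
tool_pos: [571.8, -452.8, 96.4]
tcp_rot: [0.0, 0.999, -0.04, -0.0]
wrist_force: [1.4, 1.1, -2.6]
gripper_width: 23.2
grip_force: 40.8
```

move_arm(increments=[[0,0,0,0,0,0,0.3],[0,0,0,0,0,0,0.3],[0,0,0,0,0,0,0.3],[0,0,0,0,0,0,0.3]])

```text
clock: 15.6
tool_pos: [572.0, -452.9, 97.3]
tcp_rot: [0.0, 0.999, -0.04, 0.0]
wrist_force: [0.2, 0.1, -0.7]
gripper_width: 29.9
grip_force: 0.0
```

move_arm(increments=[[0,-0.06,0,0,0,0,0.3],[0,-0.02,0,0,0,0,0.3],[0,0,0,0,0,0,0.3]])

```text
clock: 15.9
tool_pos: [572.5, -448.5, 97.4]
tcp_rot: [0.0, 0.999, -0.04, 0.0]
wrist_force: [-1.6, 0.2, -0.9]
gripper_width: 29.9
grip_force: 0.4
```

move_arm(increments=[[0,-0.02,0,0,0,0,0.3],[0,0,0,0,0,0,0.3]])

```text
clock: 16.1
tool_pos: [572.6, -447.6, 97.4]
tcp_rot: [0.0, 0.999, -0.04, 0.0]
wrist_force: [0.3, -1.8, 0.3]
gripper_width: 29.6
grip_force: 0.5
```

move_arm(increments=[[0,-0.02,0,0,0,0,0.3],[0,0,0,0,0,0,0.3]])

```text
clock: 16.3
tool_pos: [572.6, -446.8, 97.4]
tcp_rot: [0.0, 0.999, -0.04, 0.0]
wrist_force: [-0.6, -0.6, -1.0]
gripper_width: 30.0
grip_force: 1.0
```

move_arm(increments=[[0,-0.03,0,0,0,0,0.3],[0,0,0,0,0,0,0.3]])

```text
clock: 16.5
tool_pos: [572.7, -446.2, 97.9]
tcp_rot: [0.001, 0.999, -0.04, 0.0]
wrist_force: [-1.3, -5.4, -0.4]
gripper_width: 30.3
grip_force: 2.5
```

move_arm(increments=[[0,-0.03,0,0,0,0,0.3],[0,0,0,0,0,0,0.3]])

```text
clock: 16.7
tool_pos: [572.8, -445.7, 98.4]
tcp_rot: [0.002, 0.999, -0.04, 0.001]
wrist_force: [-1.6, -7.0, 1.1]
gripper_width: 30.1
grip_force: 3.4
```

move_arm(increments=[[0,0.1,0,0,0,0,0.3],[0,0.08,0,0,0,0,0.3],[0,0.03,0,0,0,0,0.3],[0,0,0,0,0,0,0.3]])

```text
clock: 17.1
tool_pos: [571.9, -453.0, 96.6]
tcp_rot: [-0.001, 0.999, -0.04, -0.0]
wrist_force: [-0.4, 2.0, 0.5]
gripper_width: 29.6
grip_force: 0.5
```

move_arm(increments=[[0,0.02,0,0,0,0,0.3],[0,0,0,0,0,0,0.3]])

```text
clock: 17.3
tool_pos: [571.9, -454.4, 96.8]
tcp_rot: [-0.0, 0.999, -0.039, -0.0]
wrist_force: [-0.3, 0.3, -0.1]
gripper_width: 29.6
grip_force: 0.4
```

move_arm(increments=[[0,0.02,0,0,0,0,0.3],[0,0,0,0,0,0,0.3]])

```text
clock: 17.5
tool_pos: [571.8, -455.8, 97.0]
tcp_rot: [-0.0, 0.999, -0.04, -0.0]
wrist_force: [-0.6, 1.1, -0.1]
gripper_width: 30.1
grip_force: 0.5
```

move_arm(increments=[[0,-0.06,0,0,0,0,0],[0,0,0,0,0,0,0],[0,0,0,0,0,0,0],[0,0,-0.4,0,0,0,0],[0,0,-0.6,0,0,0,0],[0,0,-0.8,0,0,0,0],[0,0,-0.8,0,0,0,0],[0,-0.6,0,0,0,0,0],[-0.5,-0.6,0,0,0,0,0],[-0.6,-0.4,0,0,0,0,0],[-0.5,0,0,0,0,0,0],[0,0,0,0,0,0,0]])

```text
clock: 18.7
tool_pos: [496.4, -365.9, 227.5]
tcp_rot: [-0.0, 0.999, -0.04, -0.001]
wrist_force: [-0.1, -0.2, 0.4]
gripper_width: 43.1
grip_force: 0.0
```

```bash
python3 - <<'E' 2>/dev/null
from p import *
p,r=pose();print(p)
ss=[snapshot("scene") for _ in range(4)]
t=np.radians(-94.6);x=np.array([np.cos(t),np.sin(t)]);y=np.array([-x[1],x[0]])
q=np.concatenate([cloud(k).reshape(-1,3) for k in ss]);o=np.array([578,-355.])+4*x+4.7*y;u=(q[:,:2]-o)@x;v=(q[:,:2]-o)@y;z=q[:,2]
G=(np.abs(v)<40)&(u>40)&(u<145)&(z>100)&(z<113)
print("grip top",G.sum(),[np.percentile(w[G],[2,50,98]).round(1) for w in(u,v,z)])
for a in(-20,20):
    k=(np.abs(v-a)<6)&(z<80);print(a,[(int(uu),round(float(np.median(z[k&(np.abs(u-uu)<1)])),1)) for uu in list(range(50,62,2))+list(range(124,142,2)) if (k&(np.abs(u-uu)<1)).any()])
L=(v<-55)&(v>-110)&(z>100)&(z<135)&(np.abs(u)<70);print("peg",L.sum(),[np.percentile(w[L],[2,50,98]).round(1) for w in(u,v,z)])
s=ss[-1];a=s["image"][280:400,310:440,::-1];cv2.imwrite("pics/l.png",cv2.resize(a,None,fx=5,fy=5,interpolation=3))
E
```

```text
[ 496.38547298 -365.88750122  227.52134195]
grip top 781 [array([ 84.3,  96.9, 106.6]), array([-23.1,  -1. ,  23.3]), array([100.5, 105.7, 109.5])]
-20 [(50, 54.9), (54, 61.5), (56, 63.9), (58, 64.5), (60, 65.2), (124, 64.9), (126, 64.3), (128, 64.4), (130, 64.8), (132, 65.7), (134, 68.4), (136, 68.4), (138, 65.9), (140, 56.2)]
20 [(50, 55.6), (54, 62.1), (56, 63.2), (58, 64.9), (60, 65.1), (124, 65.0), (126, 64.6), (128, 65.1), (130, 64.7), (132, 67.2), (134, 68.1), (136, 67.9), (138, 59.3), (140, 13.8)]
peg 503 [array([-51.7, -40. , -26.8]), array([-95.8, -78.7, -61.9]), array([101.7, 117.5, 124. ])]
```

View pics/l.png

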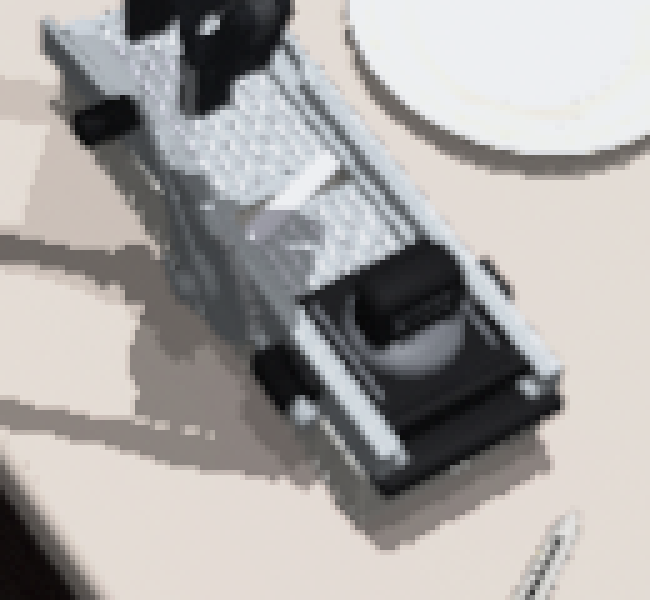

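The guard lies square at the end bar, free of the gripper, with its grip at slicer x≈95. The lever peg (105,120) hasn't moved from the first notch. Next I go for the lever.

```bash
python3 - <<'E'
from p import *
a=rows((501.3,-308.6,195),np.radians(-4.6),2,0)
rows((501.3,-308.6,115),np.radians(-4.6),4,0,start=a)
x=np.radians(45)-np.radians(np.arange(0,38,3))
print([( round(88*(np.sin(x[0])-np.sin(b)),1),round(88*(np.cos(b)-np.cos(x[0])),1)) for b in x])
E
```

```text
2 rows: [[-0.03, -0.589, 0.327, 0.006, -0.01, 0.006, 0], [-0.03, -0.589, 0.328, 0.006, -0.01, 0.006, 0]]
4 rows: [[0.0, 0.0, 0.4, 0.0, 0.0, 0.0, 0], [0.0, 0.0, 0.4, 0.0, 0.0, 0.0, 0], [0.0, 0.0, 0.4, 0.0, 0.0, 0.0, 0], [0.0, 0.0, 0.4, 0.0, 0.0, 0.0, 0]]
[(np.float64(0.0), np.float64(0.0)), (np.float64(3.3), np.float64(3.2)), (np.float64(6.8), np.float64(6.2)), (np.float64(10.5), np.float64(9.0)), (np.float64(14.3), np.float64(11.6)), (np.float64(18.2), np.float64(14.0)), (np.float64(22.3), np.float64(16.2)), (np.float64(26.4), np.float64(18.2)), (np.float64(30.7), np.float64(19.9)), (np.float64(35.0), np.float64(21.5)), (np.float64(39.4), np.float64(22.8)), (np.float64(43.9), np.float64(23.9)), (np.float64(48.5), np.float64(24.7))]
```

move_arm(increments=[[-0.03,-0.59,0.32,0,0,0,0],[-0.03,-0.59,0.32,0,0,0,0],[0,0,0.2,0,0,0,0],[0,0,0.2,0,0,0,0],[0,0,0,0,0,0,0],[0,0,0,0,0,0,0]])

```text
clock: 19.5
tool_pos: [500.8, -309.0, 175.4]
tcp_rot: [0.0, 0.999, -0.04, 0.0]
wrist_force: [0.0, 0.5, -1.0]
gripper_width: 43.0
grip_force: 0.0
```

```bash
python3 - <<'E'
from p import *
a=rows((501.3,-308.6,115),np.radians(-4.6),5,0);print(pose()[0],state()["wrist_force"])
E
```

```text
5 rows: [[0.002, -0.002, 0.242, 0.002, -0.001, 0.0, 0], [0.002, -0.002, 0.242, 0.002, -0.001, 0.0, 0], [0.002, -0.002, 0.242, 0.002, -0.001, 0.0, 0], [0.002, -0.002, 0.242, 0.002, -0.001, 0.0, 0], [0.002, -0.002, 0.242, 0.002, -0.001, 0.0, 0]]
[ 500.79916522 -308.96346699  175.41790232] [ 0.04961403  0.47072464 -0.97253513]
```

move_arm(increments=[[0,0,0.24,0,0,0,0],[0,0,0.24,0,0,0,0],[0,0,0.24,0,0,0,0],[0,0,0.24,0,0,0,0],[0,0,0.24,0,0,0,0],[0,0,0,0,0,0,0]])

```text
clock: 20.1
tool_pos: [498.8, -306.5, 112.4]
tcp_rot: [-0.002, 0.999, -0.04, -0.002]
wrist_force: [-0.4, -0.1, 0.2]
gripper_width: 43.1
grip_force: 0.0
```

move_arm(increments=[[0,0,0,0,0,0,0.4],[0,0,0,0,0,0,0.5],[0,0,0,0,0,0,0.6],[0,0,0,0,0,0,1],[0,0,0,0,0,0,1]], newtons=25)

```text
clock: 20.6
tool_pos: [500.9, -307.4, 116.0]
tcp_rot: [-0.0, 0.999, -0.04, 0.0]
wrist_force: [0.7, 2.8, 3.3]
gripper_width: 18.0
grip_force: 24.7
```

move_arm(increments=[[0,0.066,-0.064,0,0,0,1],[0,0.07,-0.06,0,0,0,1],[0,0.074,-0.056,0,0,0,1],[0,0,0,0,0,0,1]])

```text
clock: 21.0
tool_pos: [500.0, -315.4, 124.2]
tcp_rot: [-0.003, 0.999, -0.04, 0.0]
wrist_force: [2.8, 8.8, 3.3]
gripper_width: 17.8
grip_force: 24.8
```

move_arm(increments=[[0,0.04,-0.026,0,0,0,1],[0,0,0,0,0,0,1]])

```text
clock: 21.2
tool_pos: [499.9, -317.3, 125.8]
tcp_rot: [-0.003, 0.999, -0.04, 0.0]
wrist_force: [0.5, 9.8, 5.0]
gripper_width: 18.1
grip_force: 24.8
```

move_arm(increments=[[0,0.036,-0.026,0,0,0,1],[0,0,0,0,0,0,1]])

```text
clock: 21.4
tool_pos: [499.8, -320.2, 128.2]
tcp_rot: [-0.002, 0.999, -0.039, 0.0]
wrist_force: [-1.5, 8.3, 9.7]
gripper_width: 18.1
grip_force: 25.0
```

move_arm(increments=[[0,0.03,-0.018,0,0,0,1],[0,0,0,0,0,0,1]])

```text
clock: 21.6
tool_pos: [499.7, -321.3, 129.1]
tcp_rot: [-0.002, 0.999, -0.04, 0.0]
wrist_force: [-0.7, 8.7, 9.5]
gripper_width: 18.2
grip_force: 25.0
```

move_arm(increments=[[0,0.03,-0.018,0,0,0,1],[0,0,0,0,0,0,1]])

```text
clock: 21.8
tool_pos: [499.6, -322.0, 129.7]
tcp_rot: [-0.003, 0.999, -0.04, 0.0]
wrist_force: [-0.5, 11.0, 9.0]
gripper_width: 18.1
grip_force: 24.9
```

Split along the arc, the forces show the first click at about y −320. The push was otherwise radially inward, so I'll ride a little higher.

move_arm(increments=[[0,-0.02,-0.06,0,0,0,1],[0,0.06,-0.04,0,0,0,1],[0,0.06,-0.03,0,0,0,1],[0,0,0,0,0,0,1]])

```text
clock: 22.2
tool_pos: [499.1, -328.2, 134.5]
tcp_rot: [-0.002, 0.999, -0.04, 0.0]
wrist_force: [3.9, 6.0, -1.2]
gripper_width: 18.2
grip_force: 25.7
```

```bash
cat > f.py <<'E'
from p import *
s=state();p=s["tool_pos"];f=s["wrist_force"];t=np.radians(-94.6);x=np.array([np.cos(t),np.sin(t)])
u=(p[:2]-[578,-355])@x;d=[21.9-u,p[2]-53.8];th=np.arctan2(*d);fu=f[:2]@x
print("lean",np.degrees(th).round(1),"clicks",((45-np.degrees(th))/12.03).round(2),"r",np.hypot(*d).round(1),"Ftan",(fu*np.cos(th)+f[2]*np.sin(th)).round(1),"Frad",(-fu*np.sin(th)+f[2]*np.cos(th)).round(1),p.round(1),s["clock"])
E
python3 f.py
```

```text
lean 27.7 clicks 1.44 r 91.1 Ftan -6.1 Frad 1.9 [ 499.1 -328.2  134.5] 22.2
```

move_arm(increments=[[0,0.06,-0.024,0,0,0,1],[0,0.05,-0.02,0,0,0,1],[0,0,0,0,0,0,1]])

```text
clock: 22.5
tool_pos: [498.7, -333.6, 137.9]
tcp_rot: [-0.002, 0.999, -0.04, 0.0]
wrist_force: [2.9, 8.5, 2.6]
gripper_width: 17.8
grip_force: 25.5
```

```bash
python3 f.py
```

```text
lean 23.6 clicks 1.78 r 91.9 Ftan -7.0 Frad 5.9 [ 498.7 -333.6  137.9] 22.5
```

move_arm(increments=[[0,0.05,-0.02,0,0,0,1],[0,0,0,0,0,0,1]])

```text
clock: 22.7
tool_pos: [498.6, -333.4, 137.8]
tcp_rot: [-0.005, 0.999, -0.039, -0.0]
wrist_force: [2.9, 13.4, 2.1]
gripper_width: 18.0
grip_force: 25.8
```

```bash
python3 f.py
```

```text
lean 23.8 clicks 1.76 r 91.8 Ftan -11.6 Frad 7.4 [ 498.6 -333.4  137.8] 22.7
```

move_arm(increments=[[0,0.04,-0.014,0,0,0,1],[0,0,0,0,0,0,1]])

```text
clock: 22.9
tool_pos: [498.6, -333.7, 137.9]
tcp_rot: [-0.006, 0.999, -0.039, -0.0]
wrist_force: [4.9, 17.8, 2.4]
gripper_width: 18.1
grip_force: 25.9
```

```bash
python3 f.py
```

```text
lean 23.6 clicks 1.78 r 91.8 Ftan -15.6 Frad 9.4 [ 498.6 -333.7  137.9] 22.9
```

```bash
python3 - <<'E' 2>/dev/null
from p import *
p,r=pose()
ss=[snapshot("scene") for _ in range(4)];s=ss[-1];im=np.mean([k["image"] for k in ss],0).astype(np.uint8)
px=proj(s,p).astype(int);print(px)
# where the peg should be for each click count (scene-biased origin)
t=np.radians(-94.6);x=np.array([np.cos(t),np.sin(t)]);y=np.array([-x[1],x[0]]);o=np.array([578,-355.])+4*x+4.7*y
c=im[px[1]-35:px[1]+55,px[0]-50:px[0]+60]
big=cv2.resize(c,None,fx=7,fy=7,interpolation=3).copy()
for n in(0,1,2,3):
    a=np.radians(45-12.03*n);P=o+(20-88*np.sin(a))*x-95.5*y;w=proj(s,np.array([*P,52+88*np.cos(a)]))-px+[50,35]
    cv2.circle(big,tuple((w*7).astype(int)),4,(255,0,0),-1)
P=o+20*x-60*y;w=proj(s,np.array([*P,52]))-px+[50,35];cv2.circle(big,tuple((w*7).astype(int)),4,(0,255,0),-1)
cv2.imwrite("pics/n.png",big[:600,:,::-1])
q=np.concatenate([cloud(k).reshape(-1,3) for k in ss]);u=(q[:,:2]-o)@x;v=(q[:,:2]-o)@y;z=q[:,2]
L=(v<-85)&(v>-102)&(z>95)&(z<150)&(np.abs(u+8)<50);print(L.sum(),[np.percentile(w[L],[2,50,98]).round(1) for w in(u,v,z)],"tcp",(p[:2]-o)@x,(p[:2]-o)@y)
E
```

```text
[334 305]
355 [array([-31.2, -12.2,   4.7]), array([-95.6, -92.5, -86.3]), array([120.6, 137.1, 149.4])] tcp -18.825039257657313 -85.56095492519917
```

View pics/n.png

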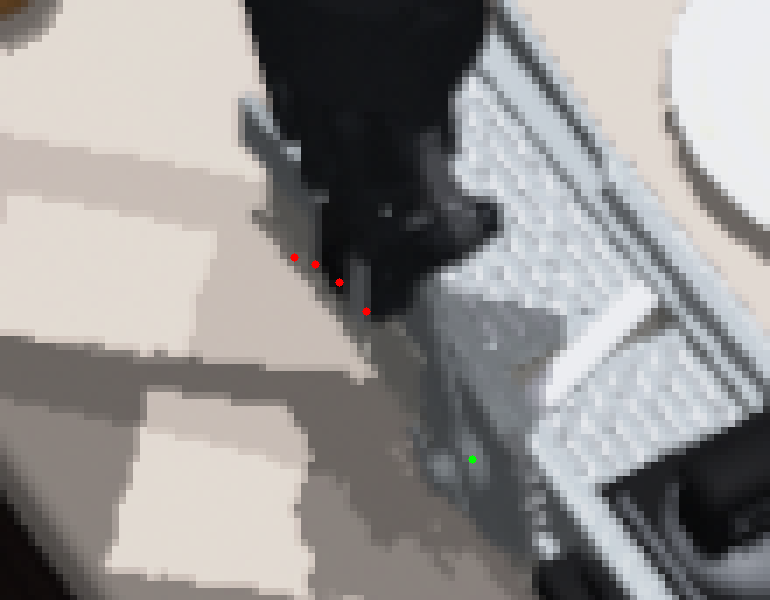

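The peg sits between the fingers near the two-click dot (340,282), and nothing visible is in the way. Peg friction in the tight grip may be holding it. I'll back off the push and loosen the grip slightly.

move_arm(increments=[[0,-0.08,0,0,0,0,1],[0,0,0,0,0,0,1]], newtons=20)

```text
clock: 23.3
tool_pos: [498.7, -332.8, 137.6]
tcp_rot: [-0.003, 0.999, -0.039, 0.0]
wrist_force: [6.0, 7.7, -4.6]
gripper_width: 18.1
grip_force: 25.1
```

```bash
python3 f.py; python3 -c "
from h import *
s=state();print(s['joint_positions'],s['ft_torque'])"
```

```text
lean 24.2 clicks 1.73 r 91.9 Ftan -9.3 Frad -0.8 [ 498.7 -332.8  137.6] 23.3
[-0.73480941  0.37062566  1.57892893  0.00445832  1.19547877  0.91249123] [ 1.18326421 -0.78463543  0.04602973]
```

move_arm(increments=[[0,0,0,0,0,0,0.49],[0,0,0,0,0,0,0.49],[0,0,0,0,0,0,0.49]])

```text
clock: 23.6
tool_pos: [498.3, -333.7, 137.7]
tcp_rot: [-0.002, 0.999, -0.04, -0.0]
wrist_force: [3.9, 7.0, -2.5]
gripper_width: 21.5
grip_force: 3.5
```

```bash
python3 f.py
```

```text
lean 23.6 clicks 1.78 r 91.6 Ftan -7.7 Frad 0.7 [ 498.3 -333.7  137.7] 23.6
```

move_arm(increments=[[0,0.03,-0.01,0,0,0,0.49],[0,0,0,0,0,0,0.49]])

```text
clock: 23.8
tool_pos: [498.1, -334.1, 137.9]
tcp_rot: [-0.004, 0.999, -0.04, -0.0]
wrist_force: [4.3, 9.4, -2.8]
gripper_width: 21.7
grip_force: 4.7
```

```bash
python3 f.py
```

```text
lean 23.4 clicks 1.8 r 91.6 Ftan -10.0 Frad 1.3 [ 498.1 -334.1  137.9] 23.8
```

move_arm(increments=[[0,0.03,-0.01,0,0,0,0.49],[0,0,0,0,0,0,0.49]])

```text
clock: 24.0
tool_pos: [498.1, -334.5, 138.1]
tcp_rot: [-0.005, 0.999, -0.04, -0.001]
wrist_force: [5.1, 12.1, -2.5]
gripper_width: 21.6
grip_force: 5.9
```

```bash
python3 f.py
```

```text
lean 23.1 clicks 1.82 r 91.6 Ftan -12.4 Frad 2.6 [ 498.1 -334.5  138.1] 24.0
```

```bash
python3 - <<'E' 2>/dev/null
from p import *
import pickle
t=np.radians(-94.6);x=np.array([np.cos(t),np.sin(t)]);y=np.array([-x[1],x[0]]);o=np.array([578,-355.])+4*x+4.7*y
def arm(ss,tag):
    q=np.concatenate([cloud(k).reshape(-1,3) for k in ss]);u=(q[:,:2]-o)@x;v=(q[:,:2]-o)@y;z=q[:,2]
    for lo,hi in((78,84),(84,90),(90,96),(96,102),(102,108),(108,114),(114,120),(120,126)):
        k=(v<-54)&(v>-75)&(z>lo)&(z<hi)&(np.abs(u)<60)
        if k.sum()>3: print(tag,lo,k.sum(),np.percentile(u[k],[5,50,95]).round(1),np.median(v[k]).round(1))
arm([pickle.load(open("S.pkl","rb"))["scene"]],"start")
arm([snapshot("scene") for _ in range(5)],"now")
E
python3 f.py
```

```text
start 78 44 [-13.1  17.9  44.8] -59.5
start 84 38 [-22.8  16.7  34.4] -58.1
start 90 13 [-29.7 -17.3  24.2] -65.1
start 96 11 [-35.7 -23.5 -19.7] -65.1
start 102 9 [-38.7 -31.6 -27.5] -64.9
start 108 11 [-38.5 -36.1 -33.2] -65.3
start 114 18 [-51.1 -39.8 -37. ] -68.1
start 120 11 [-48.  -45.6 -40.3] -70.9
now 78 194 [ 0.2 23.2 44.5] -59.4
now 84 160 [-0.3 16.2 38.2] -58.3
now 90 42 [-8.8  1.7  6.2] -64.9
now 96 40 [-10.1  -1.1   3.7] -64.7
now 102 34 [-10.4  -3.    0.1] -64.5
now 108 37 [-10.6  -5.9  -2.4] -64.3
now 114 16 [-10.8  -6.8  -5.7] -64.4
lean 23.1 clicks 1.82 r 91.6 Ftan -12.3 Frad 1.8 [ 498.1 -334.5  138.1] 24.25
```

move_arm(increments=[[0,0.05,-0.02,0,0,0,0.49],[0,0,0,0,0,0,0.49]])

```text
clock: 24.45
tool_pos: [498.0, -335.2, 138.4]
tcp_rot: [-0.007, 0.999, -0.04, -0.001]
wrist_force: [6.1, 15.9, -2.5]
gripper_width: 22.0
grip_force: 7.7
```

```bash
python3 f.py
```

```text
lean 22.6 clicks 1.86 r 91.7 Ftan -16.0 Frad 4.0 [ 498.  -335.2  138.4] 24.45
```

move_arm(increments=[[0,0.04,-0.02,0,0,0,0.49],[0,0,0,0,0,0,0.49]])

```text
clock: 24.65
tool_pos: [497.9, -335.8, 138.8]
tcp_rot: [-0.008, 0.999, -0.039, -0.001]
wrist_force: [7.0, 16.9, -3.3]
gripper_width: 21.9
grip_force: 9.0
```

```bash
python3 f.py
```

```text
lean 22.2 clicks 1.9 r 91.8 Ftan -17.4 Frad 3.6 [ 497.9 -335.8  138.8] 24.65
```

move_arm(increments=[[0,-0.2,0.02,0,0,0,0.2],[0,-0.1,0,0,0,0,0],[0,0,0,0,0,0,0],[0,0,0,0,0,0,0]])

```text
clock: 25.05
tool_pos: [498.9, -329.7, 141.9]
tcp_rot: [0.001, 0.999, -0.04, 0.001]
wrist_force: [0.3, 0.5, 0.7]
gripper_width: 42.8
grip_force: 0.0
```

```bash
cat > arm.py <<'E'
from p import *
t=np.radians(-94.6);x=np.array([np.cos(t),np.sin(t)]);y=np.array([-x[1],x[0]]);o=np.array([578,-355.])+4*x+4.7*y
q=np.concatenate([cloud(snapshot("scene")).reshape(-1,3) for _ in range(5)]);u=(q[:,:2]-o)@x;v=(q[:,:2]-o)@y;z=q[:,2]
for lo,hi in((90,96),(96,102),(102,108),(108,114),(114,120)):
    k=(v<-62)&(v>-68)&(z>lo)&(z<hi)&(np.abs(u)<60)
    if k.sum()>3: m=np.median(u[k]);print(lo,k.sum(),m.round(1),"lean",np.degrees(np.arctan2(20-m,np.median(z[k])-52)).round(1))
E
python3 arm.py;python3 f.py
```

```text
90 38 -0.0 lean 25.9
96 32 -2.7 lean 26.0
102 26 -4.1 lean 24.6
108 21 -5.8 lean 23.7
114 6 -7.8 lean 23.3
lean 25.3 clicks 1.64 r 96.8 Ftan 0.7 Frad 0.3 [ 498.7 -329.2  141.3] 25.3
```

```bash
python3 - <<'E' 2>/dev/null
from p import *
import pickle
t=np.radians(-94.6);x=np.array([np.cos(t),np.sin(t)]);y=np.array([-x[1],x[0]]);o=np.array([578,-355.])+4*x+4.7*y
def fit(ss,g):
    q=np.concatenate([cloud(k).reshape(-1,3) for k in ss]);u=(q[:,:2]-o)@x;v=(q[:,:2]-o)@y;z=q[:,2]
    k=(v<-61)&(v>-69)&(z>76)&(z<118);u,z=u[k],z[k]
    for th in np.arange(0,55,3):
        a=np.radians(th);d=(u-20)*np.cos(a)+(z-52)*np.sin(a)
        print(th,(np.abs(d)<6).sum(),end="; ")
    # robust line fit seeded at guess
    a=np.radians(g)
    for _ in range(10):
        d=(u-20)*np.cos(a)+(z-52)*np.sin(a);m=np.abs(d-np.median(d[np.abs(d)<12]))<6
        c=np.polyfit(z[m],u[m],1);a=np.arctan(-c[0])
    print("\nslope lean",np.degrees(a).round(1),m.sum(),"u at z52",np.polyval(c,52).round(1))
fit([pickle.load(open("S.pkl","rb"))["scene"]],44)
fit([snapshot("scene") for _ in range(4)],23)
E
```

```text
0 0; 3 0; 6 0; 9 0; 12 0; 15 0; 18 0; 21 0; 24 1; 27 2; 30 6; 33 8; 36 21; 39 39; 42 56; 45 66; 48 41; 51 25; 54 12; 
slope lean 44.7 60 u at z52 22.0
0 3; 3 7; 6 12; 9 16; 12 31; 15 50; 18 91; 21 131; 24 154; 27 157; 30 124; 33 81; 36 47; 39 31; 42 17; 45 9; 48 3; 51 0; 54 0; 
slope lean 25.1 156 u at z52 20.5
```

move_arm(increments=[[0,0.1,0,0,0,0,0],[0,0.1,0,0,0,0,0],[0,0.06,0,0,0,0,0],[0,0,0,0,0,0,0]])

```text
clock: 25.9
tool_pos: [497.7, -342.1, 141.1]
tcp_rot: [0.0, 0.999, -0.04, 0.0]
wrist_force: [-0.6, 0.8, -1.1]
gripper_width: 42.8
grip_force: 0.0
```

```bash
python3 f.py
```

```text
lean 18.0 clicks 2.25 r 91.8 Ftan -1.0 Frad -0.8 [ 497.7 -342.1  141.1] 25.9
```

move_arm(increments=[[0,0.08,0,0,0,0,0],[0,0,0,0,0,0,0]])

```text
clock: 26.1
tool_pos: [497.5, -343.3, 141.2]
tcp_rot: [-0.003, 0.999, -0.04, -0.0]
wrist_force: [-0.9, 6.6, 4.2]
gripper_width: 42.8
grip_force: 3.3
```

```bash
python3 f.py
```

```text
lean 17.2 clicks 2.31 r 91.6 Ftan -5.0 Frad 5.9 [ 497.5 -343.3  141.2] 26.1
```

move_arm(increments=[[0,0.05,0,0,0,0,0],[0,0,0,0,0,0,0]])

```text
clock: 26.3
tool_pos: [497.5, -343.8, 141.4]
tcp_rot: [-0.004, 0.999, -0.039, -0.001]
wrist_force: [-0.6, 11.4, 7.3]
gripper_width: 42.8
grip_force: 5.6
```

```bash
python3 f.py
```

```text
lean 16.9 clicks 2.33 r 91.5 Ftan -8.6 Frad 10.3 [ 497.5 -343.8  141.4] 26.3
```

move_arm(increments=[[0,-0.2,0,0,0,0,0],[0,-0.04,0,0,0,0,0],[0,0,-0.8,0,0,0,0],[0,0,-0.8,0,0,0,0],[0,-0.8,-0.4,0,0,0,0],[0,-0.8,0,0,0,0,0],[0,-0.5,0,0,0,0,0],[0,0,0,0,0,0,0]])

```text
clock: 27.1
tool_pos: [506.6, -228.8, 241.3]
tcp_rot: [-0.0, 0.999, -0.038, 0.0]
wrist_force: [0.2, -0.1, -0.1]
gripper_width: 42.7
grip_force: 0.0
```

```bash
python3 - <<'E' 2>/dev/null
from p import *
t=np.radians(-94.6);x=np.array([np.cos(t),np.sin(t)]);y=np.array([-x[1],x[0]]);o=np.array([578,-355.])+4*x+4.7*y
ss=[snapshot("scene") for _ in range(6)]
q=np.concatenate([cloud(k).reshape(-1,3) for k in ss]);u=(q[:,:2]-o)@x;v=(q[:,:2]-o)@y;z=q[:,2]
L=(v<-72)&(v>-100)&(z>95)&(z<150)&(np.abs(u)<60);print("peg",L.sum(),[np.percentile(w[L],[3,50,97]).round(1) for w in(u,v,z)])
k=(v<-61)&(v>-69)&(z>76)&(z<125);U,Z=u[k],z[k];a=np.radians(24)
for _ in range(10):
    d=(U-20)*np.cos(a)+(Z-52)*np.sin(a);m=np.abs(d-np.median(d[np.abs(d)<12]))<6;c=np.polyfit(Z[m],U[m],1);a=np.arctan(-c[0])
print("slope",np.degrees(a),m.sum(),np.polyval(c,52))
im=np.mean([k["image"] for k in ss],0).astype(np.uint8);P=o-65*y;w=proj(ss[-1],np.array([*P,90])).astype(int)
cv2.imwrite("pics/q.png",cv2.resize(im[w[1]-42:w[1]+42,w[0]-55:w[0]+57,::-1],None,fx=7,fy=7,interpolation=3));print(w)
E
```

```text
peg 529 [array([-28.8, -18.4, -12.5]), array([-95.6, -85.5, -72.9]), array([125.9, 135.6, 140.4])]
slope 27.286079264014482 307 22.52329794485844
[345 320]
```

View pics/q.png

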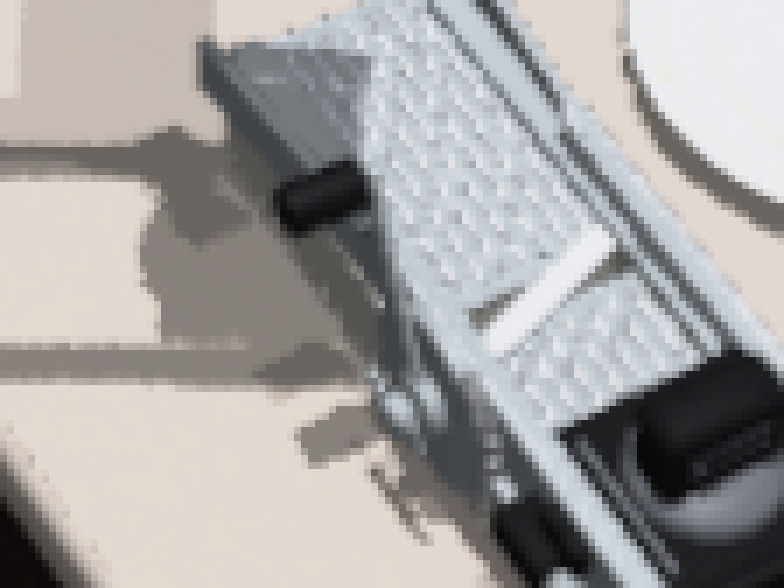

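The close view shows the lever free of the gripper with its peg at (320,195). It stands at about 27° lean, between clicks 1 and 2, with nothing against it. I'll regrip at peg height, slightly further out, and push along the arc.

```bash
python3 - <<'E'
from p import *
a=rows((495.8,-329.4,175),np.radians(-4.6),4,0);rows((495.8,-329.4,131),np.radians(-4.6),3,0,start=a)
E
```

```text
4 rows: [[-0.013, 0.487, 0.329, 0.001, 0.001, -0.002, 0], [-0.014, 0.487, 0.329, 0.001, 0.001, -0.002, 0], [-0.014, 0.487, 0.329, 0.001, 0.001, -0.002, 0], [-0.014, 0.487, 0.329, 0.001, 0.001, -0.002, 0]]
3 rows: [[0.0, 0.0, 0.293, 0.0, 0.0, 0.0, 0], [0.0, 0.0, 0.293, 0.0, 0.0, 0.0, 0], [0.0, 0.0, 0.293, 0.0, 0.0, 0.0, 0]]
```

move_arm(increments=[[-0.01,0.49,0.2,0,0,0,0],[-0.01,0.49,0.2,0,0,0,0],[-0.01,0.49,0.4,0,0,0,0],[-0.02,0.48,0.5,0,0,0,0],[0,0,0.3,0,0,0,0],[0,0,0.3,0,0,0,0],[0,0,0.28,0,0,0,0],[0,0,0,0,0,0,0],[0,0,0,0,0,0,0]])

```text
clock: 28.3
tool_pos: [496.6, -327.7, 132.2]
tcp_rot: [-0.0, 0.999, -0.039, -0.0]
wrist_force: [0.1, 0.1, 0.4]
gripper_width: 42.7
grip_force: 0.0
```

move_arm(increments=[[0,0,0,0,0,0,0.4],[0,0,0,0,0,0,0.5],[0,0,0,0,0,0,1],[0,0,0,0,0,0,1],[0,0,0,0,0,0,1]], newtons=20)

```text
clock: 28.8
tool_pos: [497.0, -329.5, 133.3]
tcp_rot: [0.001, 0.999, -0.04, 0.001]
wrist_force: [0.8, -3.0, 2.6]
gripper_width: 17.6
grip_force: 20.9
```

```bash
python3 f.py
```

```text
lean 27.2 clicks 1.48 r 89.4 Ftan 3.8 Frad 1.0 [ 497.  -329.5  133.3] 28.8
```

move_arm(increments=[[0,0.06,-0.028,0,0,0,1],[0,0.06,-0.026,0,0,0,1],[0,0,0,0,0,0,1]])

```text
clock: 29.1
tool_pos: [496.7, -331.1, 134.1]
tcp_rot: [-0.004, 0.999, -0.04, 0.0]
wrist_force: [4.8, 5.7, 0.9]
gripper_width: 18.1
grip_force: 21.0
```

```bash
python3 f.py
```

```text
lean 26.0 clicks 1.58 r 89.3 Ftan -5.0 Frad 3.5 [ 496.7 -331.1  134.1] 29.1
```

move_arm(increments=[[0,0.05,-0.02,0,0,0,1],[0,0,0,0,0,0,1]])

```text
clock: 29.3
tool_pos: [496.5, -331.8, 134.5]
tcp_rot: [-0.005, 0.999, -0.04, 0.0]
wrist_force: [5.5, 9.0, 0.9]
gripper_width: 18.2
grip_force: 21.0
```

```bash
python3 f.py
```

```text
lean 25.5 clicks 1.62 r 89.4 Ftan -8.1 Frad 4.9 [ 496.5 -331.8  134.5] 29.3
```

move_arm(increments=[[0,-0.1,0.04,0,0,0,1],[0,-0.08,0.04,0,0,0,1],[0,-0.04,0.02,0,0,0,1],[0,0,0,0,0,0,1]])

```text
clock: 29.7
tool_pos: [497.0, -328.7, 132.9]
tcp_rot: [0.003, 0.999, -0.04, 0.001]
wrist_force: [-0.0, -5.4, 3.9]
gripper_width: 18.4
grip_force: 21.3
```

```bash
python3 f.py; python3 -c "
from h import *
s=state();print(s['ft_torque'],s['wrist_force'])"
```

```text
lean 27.8 clicks 1.43 r 89.4 Ftan 6.6 Frad 0.9 [ 497.  -328.7  132.9] 29.7
[-0.891462    0.09942678 -0.04338068] [-0.0460068  -5.40506242  3.90905804]
```

move_arm(increments=[[0,-0.06,0.03,0,0,0,1],[0,0,0,0,0,0,1]])

```text
clock: 29.9
tool_pos: [497.1, -327.5, 132.2]
tcp_rot: [0.005, 0.999, -0.04, 0.001]
wrist_force: [-2.5, -8.2, 6.2]
gripper_width: 18.4
grip_force: 21.5
```

```bash
python3 f.py
```

```text
lean 28.6 clicks 1.36 r 89.3 Ftan 10.4 Frad 1.4 [ 497.1 -327.5  132.2] 29.9
```

move_arm(increments=[[0,0.15,-0.07,0,0,0,1],[0,0.15,-0.07,0,0,0,1],[0,0.1,-0.04,0,0,0,1],[0,0,0,0,0,0,1]], newtons=30)

```text
clock: 30.3
tool_pos: [496.1, -333.5, 135.5]
tcp_rot: [-0.01, 0.999, -0.04, -0.0]
wrist_force: [8.4, 19.8, 1.3]
gripper_width: 17.8
grip_force: 30.0
```

```bash
python3 f.py
```

```text
lean 24.2 clicks 1.73 r 89.5 Ftan -18.1 Frad 9.6 [ 496.1 -333.5  135.5] 30.3
```

move_arm(increments=[[0,0.05,-0.025,0,0,0,1],[0,0,0,0,0,0,1]])

```text
clock: 30.5
tool_pos: [496.1, -334.1, 135.7]
tcp_rot: [-0.012, 0.999, -0.039, -0.001]
wrist_force: [10.6, 22.6, -1.4]
gripper_width: 17.7
grip_force: 29.9
```

```bash
python3 f.py
```

```text
lean 23.8 clicks 1.76 r 89.6 Ftan -21.9 Frad 8.2 [ 496.1 -334.1  135.7] 30.5
```

move_arm(increments=[[0,-0.2,0,0,0,0,1],[0,0,0,0,0,0,0],[0,0,0,0,0,0,0],[0,0,-0.8,0,0,0,0],[0,0,-0.4,0,0,0,0],[0,-0.5,0,0,0,0,1],[0,-0.5,0,0,0,0,1],[0,0,0,0,0,0,1],[0,0,0,0,0,0,1],[0,0,0,0,0,0,1]])

```text
clock: 31.5
tool_pos: [499.5, -286.6, 199.8]
tcp_rot: [0.0, 0.999, -0.04, 0.0]
wrist_force: [0.5, -0.1, -0.4]
gripper_width: -0.2
grip_force: 0.0
```

```bash
python3 f.py; python3 - <<'E'
from p import *
u,v=-50,-82
rows((578-.0802*u+.9968*v,-355-.9968*u-.0802*v,143),np.radians(-4.6),3,1)
E
```

```text
lean 29.8 clicks 1.26 r 168.3 Ftan -0.2 Frad -0.4 [ 499.5 -286.6  199.8] 31.5
3 rows: [[0.012, 0.079, 0.379, 0.004, -0.001, 0.0, 1], [0.012, 0.079, 0.379, 0.004, -0.001, 0.0, 1], [0.012, 0.079, 0.379, 0.004, -0.001, 0.0, 1]]
```

move_arm(increments=[[0.01,0.08,0.38,0,0,0,1],[0.01,0.08,0.38,0,0,0,1],[0.01,0.08,0.38,0,0,0,1],[0,0,0,0,0,0,1],[0,0.08,0,0,0,0,1],[0,0.06,0,0,0,0,1],[0,0,0,0,0,0,1]])

```text
clock: 32.2
tool_pos: [500.4, -305.8, 144.0]
tcp_rot: [0.001, 0.999, -0.04, 0.001]
wrist_force: [0.2, 0.3, -0.6]
gripper_width: 0.1
grip_force: 0.0
```

```bash
python3 f.py
```

```text
lean 35.6 clicks 0.78 r 111.0 Ftan -0.6 Frad -0.3 [ 500.4 -305.8  144. ] 32.2
```

move_arm(increments=[[0,0.06,-0.02,0,0,0,1],[0,0,0,0,0,0,1]])

```text
clock: 32.4
tool_pos: [499.8, -308.1, 144.5]
tcp_rot: [0.001, 0.999, -0.04, 0.001]
wrist_force: [0.1, 0.4, 0.2]
gripper_width: -0.2
grip_force: 0.0
```

```bash
python3 f.py
```

```text
lean 34.5 clicks 0.87 r 110.0 Ftan -0.2 Frad 0.4 [ 499.8 -308.1  144.5] 32.4
```

move_arm(increments=[[0,0.06,-0.03,0,0,0,1],[0,0,0,0,0,0,1]])

```text
clock: 32.6
tool_pos: [499.2, -309.9, 145.1]
tcp_rot: [-0.001, 0.999, -0.04, -0.0]
wrist_force: [0.3, 2.3, 2.0]
gripper_width: 0.1
grip_force: 1.4
```

```bash
python3 f.py
```

```text
lean 33.5 clicks 0.95 r 109.5 Ftan -0.9 Frad 2.9 [ 499.2 -309.9  145.1] 32.6
```

Contact at y −310. I'll push on.

move_arm(increments=[[0,0.06,-0.03,0,0,0,1],[0,0.04,-0.02,0,0,0,1],[0,0,0,0,0,0,1]])

```text
clock: 32.9
tool_pos: [498.9, -311.7, 146.2]
tcp_rot: [-0.004, 0.999, -0.04, -0.0]
wrist_force: [2.8, 8.8, -1.6]
gripper_width: 0.2
grip_force: 4.1
```

move_arm(increments=[[0,0.05,-0.025,0,0,0,1],[0,0,0,0,0,0,1]])

```text
clock: 33.1
tool_pos: [498.8, -312.5, 146.6]
tcp_rot: [-0.006, 0.999, -0.039, -0.001]
wrist_force: [4.0, 12.4, -2.2]
gripper_width: 0.2
grip_force: 5.4
```

move_arm(increments=[[0,0.05,-0.025,0,0,0,1],[0,0,0,0,0,0,1]])

```text
clock: 33.3
tool_pos: [498.5, -313.3, 147.2]
tcp_rot: [-0.007, 0.999, -0.039, -0.001]
wrist_force: [5.1, 14.6, -2.4]
gripper_width: -0.1
grip_force: 6.8
```

```bash
python3 arm.py
```

```text
90 34 2.5 lean 23.2
96 35 0.5 lean 22.5
102 40 -3.7 lean 24.3
108 41 -5.0 lean 23.0
114 36 -9.9 lean 24.8
```

move_arm(increments=[[0,-0.3,0,0,0,0,1],[0,-0.2,-0.6,0,0,0,1],[0,0,-0.8,0,0,0,1],[0,0,0,0,0,0,1]])

```text
clock: 33.95
tool_pos: [503.7, -298.3, 227.3]
tcp_rot: [0.005, 0.999, -0.039, 0.005]
wrist_force: [0.1, -1.2, 0.8]
gripper_width: -0.1
grip_force: 0.0
```

```bash
cat > gd.py <<'E'
from p import *
t=np.radians(-94.6);x=np.array([np.cos(t),np.sin(t)]);y=np.array([-x[1],x[0]]);o=np.array([578,-355.])+4*x+4.7*y
ss=[snapshot("scene") for _ in range(6)]
q=np.concatenate([cloud(k).reshape(-1,3) for k in ss]);u=(q[:,:2]-o)@x;v=(q[:,:2]-o)@y;z=q[:,2]
k=(np.abs(v)<35)&(u>50)&(u<140)
G=k&(z>106)&(z<112);print("grip top rect",cv2.minAreaRect(np.stack([u[G],v[G]],1).astype(np.float32)),"mean",u[G].mean().round(1),v[G].mean().round(1))
def line(lo,hi,thr,rng,up):
    r=[]
    for a in range(-32,33,8):
        m=(np.abs(v-a)<4)&(u>lo)&(u<hi)&(z<85);uu=u[m];zz=z[m]
        best=[((zz[uu<c]<thr).sum()+(zz[uu>=c]>=thr).sum()) if up else 0 for c in np.arange(lo,hi,.5)]
        r.append((a,float(np.arange(lo,hi,.5)[int(np.argmax(best))])))
    r=np.array(r);print("edge",lo,hi,r[:,1],"slope deg",np.degrees(np.arctan(np.polyfit(r[:,0],r[:,1],1)[0])).round(2),np.median(r[:,1]))
line(46,66,60,None,True)     # rear edge of plate over deck
line(124,142,66.3,None,True) # front edge / bar
B=(z>66)&(z<80)&(u>-40)&(u<125)&(v>30)&(v<62)
c=[np.percentile(v[B&(np.abs(u-a)<12)],50) for a in range(-30,120,20)];print("beam slope",np.degrees(np.arctan(np.polyfit(range(-30,120,20),c,1)[0])).round(2),np.round(c,1))
B=(z>66)&(z<80)&(u>-40)&(u<125)&(v<-32)&(v>-50)
c=[np.percentile(v[B&(np.abs(u-a)<12)],60) for a in range(-30,120,20)];print("near beam",np.degrees(np.arctan(np.polyfit(range(-30,120,20),c,1)[0])).round(2),np.round(c,1))
E
python3 gd.py; python3 arm.py
```

```text
grip top rect ((95.30585479736328, 0.050304412841796875), (46.85164260864258, 21.538381576538086), 89.93058013916016) mean 94.8 -0.2
edge 46 66 [49.5 48.5 48.  49.  48.5 48.5 49.  53.5 52. ] slope deg 3.16 49.0
edge 124 142 [141.5 141.5 141.5 141.5 141.5 141.5 141.5 141.5 141.5] slope deg 0.0 141.5
beam slope 0.46 [43.7 43.6 43.6 43.4 43.6 45.5 46.4 42.9]
near beam -0.4 [-41.4 -42.1 -41.4 -42.4 -43.  -42.5 -42.3 -42.4]
90 34 -0.3 lean 26.7
96 39 -3.0 lean 26.7
102 33 -7.5 lean 27.8
108 45 -7.9 lean 25.4
114 36 -10.7 lean 25.3
```

```bash
python3 - <<'E' 2>/dev/null
from p import *
import pickle
t=np.radians(-94.6);x=np.array([np.cos(t),np.sin(t)]);y=np.array([-x[1],x[0]]);o=np.array([578,-355.])+4*x+4.7*y
# anything near the lever that was not there at the start?
def grid(ss):
    q=np.concatenate([cloud(k).reshape(-1,3) for k in ss]);u=(q[:,:2]-o)@x;v=(q[:,:2]-o)@y
    k=(u>-60)&(u<130)&(v>-110)&(v<-46)&(q[:,2]>8)&(q[:,2]<180);H={}
    for a,b,c in zip(u[k]//10,v[k]//10,q[k,2]):H.setdefault((a,b),[]).append(c)
    return {k:(len(w)/len(ss),np.percentile(w,90)) for k,w in H.items()}
A=grid([pickle.load(open("S.pkl","rb"))["scene"]]);B=grid([snapshot("scene") for _ in range(4)])
for b in range(-11,-4):
    print(b*10,"was",[int(A[(a,b)][1]) if (a,b) in A else 0 for a in range(-6,13)]);print("     now",[int(B[(a,b)][1]) if (a,b) in B else 0 for a in range(-6,13)])
# regrip numbers: just above the peg, then down
p=(578-.0802*-19+.9968*-83,-355+.9968*19+.0802*83)
a=rows((*p,227),np.radians(-4.6),1,0);rows((*p,132),np.radians(-4.6),4,0,start=a)
E
```

```text
-110 was [0, 0, 0, 0, 0, 0, 0, 0, 0, 0, 0, 0, 0, 0, 0, 0, 0, 0, 0]
     now [0, 0, 0, 0, 0, 0, 0, 0, 0, 0, 0, 0, 0, 0, 0, 0, 0, 0, 0]
-100 was [119, 121, 118, 0, 0, 0, 0, 0, 0, 0, 0, 0, 0, 0, 0, 0, 0, 0, 0]
     now [0, 0, 132, 139, 138, 0, 0, 0, 0, 0, 0, 0, 0, 0, 0, 0, 0, 0, 0]
-90 was [118, 121, 118, 0, 0, 0, 0, 0, 0, 0, 0, 0, 0, 0, 0, 0, 0, 0, 0]
     now [0, 0, 0, 140, 139, 0, 0, 0, 0, 0, 0, 0, 0, 0, 0, 0, 0, 0, 0]
-80 was [119, 122, 118, 0, 0, 55, 60, 59, 58, 59, 0, 0, 0, 0, 0, 0, 0, 0, 0]
     now [0, 0, 133, 139, 138, 53, 60, 58, 59, 61, 0, 0, 0, 0, 0, 0, 0, 0, 0]
-70 was [115, 121, 117, 103, 95, 83, 75, 65, 62, 54, 64, 74, 56, 58, 58, 58, 57, 52, 0]
     now [0, 0, 0, 138, 135, 114, 94, 77, 67, 75, 78, 62, 57, 60, 60, 59, 57, 58, 0]
-60 was [48, 42, 38, 50, 68, 81, 85, 86, 87, 85, 79, 69, 54, 59, 67, 68, 66, 51, 41]
     now [56, 60, 48, 43, 58, 80, 86, 87, 86, 84, 79, 69, 58, 63, 69, 68, 66, 58, 46]
-50 was [74, 73, 71, 71, 71, 73, 72, 0, 72, 71, 71, 70, 70, 71, 71, 71, 70, 70, 70]
     now [65, 68, 60, 72, 72, 72, 71, 71, 72, 73, 72, 71, 72, 72, 71, 72, 71, 70, 69]
1 rows: [[-0.017, 0.68, -0.142, -0.001, 0.003, 0.014, 0]]
4 rows: [[0.0, 0.0, 0.475, 0.0, 0.0, 0.0, 0], [0.0, 0.0, 0.475, 0.0, 0.0, 0.0, 0], [0.0, 0.0, 0.475, 0.0, 0.0, 0.0, 0], [0.0, 0.0, 0.475, 0.0, 0.0, 0.0, 0]]
```

move_arm(increments=[[-0.02,0.68,0,0,0,0,0],[0,0,0.47,0,0,0,0],[0,0,0.47,0,0,0,0],[0,0,0.47,0,0,0,0],[0,0,0.35,0,0,0,0],[0,0,0,0,0,0,0],[0,0,0,0,0,0,0.5],[0,0,0,0,0,0,1],[0,0,0,0,0,0,1],[0,0,0,0,0,0,1]], newtons=20)

```text
clock: 35.7
tool_pos: [497.4, -330.1, 133.3]
tcp_rot: [0.001, 0.999, -0.04, 0.001]
wrist_force: [0.4, -0.5, 1.0]
gripper_width: 18.4
grip_force: 20.8
```

```bash
python3 f.py; python3 - <<'E' 2>/dev/null
from p import *
import pickle
t=np.radians(-94.6);x=np.array([np.cos(t),np.sin(t)]);y=np.array([-x[1],x[0]]);o=np.array([578,-355.])+4*x+4.7*y
for tag,ss in(("was",[pickle.load(open("S.pkl","rb"))["scene"]]),("now",[snapshot("scene") for _ in range(4)])):
    q=np.concatenate([cloud(k).reshape(-1,3) for k in ss]);u=(q[:,:2]-o)@x;v=(q[:,:2]-o)@y;z=q[:,2]
    for a in range(0,70,5):
        k=(u>a)&(u<a+5)&(v<-61)&(v>-85)&(z>30)&(z<100)
        if k.sum()>2: print(tag,a,k.sum()/len(ss),"z",np.percentile(z[k],[10,50,90]).round(),"v",np.percentile(v[k],[10,50,90]).round())
E
```

```text
lean 26.8 clicks 1.51 r 89.2 Ftan 0.9 Frad 0.7 [ 497.4 -330.1  133.3] 35.7
was 0 11.0 z [60. 70. 76.] v [-74. -65. -63.]
was 5 13.0 z [51. 60. 70.] v [-75. -66. -63.]
was 10 15.0 z [53. 57. 65.] v [-76. -67. -64.]
was 15 17.0 z [52. 59. 63.] v [-76. -69. -65.]
was 20 24.0 z [51. 57. 61.] v [-76. -68. -62.]
was 25 14.0 z [51. 56. 59.] v [-75. -67. -63.]
was 30 8.0 z [52. 55. 59.] v [-75. -73. -64.]
now 0 14.5 z [53. 84. 94.] v [-74. -65. -63.]
now 5 20.25 z [54. 70. 86.] v [-75. -65. -63.]
now 10 18.0 z [54. 62. 76.] v [-76. -66. -63.]
now 15 18.75 z [51. 59. 67.] v [-77. -69. -63.]
now 20 22.25 z [50. 57. 64.] v [-76. -68. -63.]
now 25 16.25 z [49. 57. 61.] v [-75. -66. -62.]
now 30 7.75 z [52. 56. 60.] v [-75. -73. -62.]
now 35 1.5 z [41. 55. 57.] v [-75. -74. -61.]
now 65 1.5 z [46. 49. 57.] v [-66. -65. -61.]
```

move_arm(increments=[[0,0.1,-0.045,0,0,0,1],[0,0.1,-0.04,0,0,0,1],[0,0.1,-0.04,0,0,0,1],[0,0,0,0,0,0,1],[0,0,0,0,0,0,1]], newtons=60)

```text
clock: 36.4
tool_pos: [496.7, -333.6, 135.2]
tcp_rot: [-0.011, 0.999, -0.039, -0.001]
wrist_force: [8.6, 22.0, 0.5]
gripper_width: 17.1
grip_force: 59.1
```

```bash
python3 f.py
```

```text
lean 24.3 clicks 1.72 r 89.3 Ftan -20.4 Frad 9.7 [ 496.7 -333.6  135.2] 36.4
```

move_arm(increments=[[0,0.08,-0.03,0,0,0,1],[0,0.04,-0.015,0,0,0,1],[0,0,0,0,0,0,1]])

```text
clock: 36.7
tool_pos: [496.5, -334.9, 135.8]
tcp_rot: [-0.016, 0.999, -0.039, -0.001]
wrist_force: [11.1, 30.9, -1.5]
gripper_width: 17.1
grip_force: 59.2
```

```bash
python3 f.py
```

```text
lean 23.3 clicks 1.8 r 89.3 Ftan -29.7 Frad 11.2 [ 496.5 -334.9  135.8] 36.7
```

move_arm(increments=[[0,-0.2,0.08,0,0,0,1],[0,-0.16,0.07,0,0,0,1],[0,-0.1,0.05,0,0,0,1],[0,-0.1,0.05,0,0,0,1],[0,0,0,0,0,0,1]], newtons=40)

```text
clock: 37.2
tool_pos: [497.7, -327.3, 131.8]
tcp_rot: [0.006, 0.999, -0.039, 0.001]
wrist_force: [-6.1, -6.8, 9.1]
gripper_width: 16.9
grip_force: 60.1
```

```bash
python3 f.py
```

```text
lean 28.9 clicks 1.34 r 89.1 Ftan 10.8 Frad 4.4 [ 497.7 -327.3  131.8] 37.2
```

move_arm(increments=[[0,-0.1,0.05,0,0,0,1],[0,0,0,0,0,0,1]])

```text
clock: 37.4
tool_pos: [497.9, -325.3, 130.7]
tcp_rot: [0.008, 0.999, -0.039, 0.001]
wrist_force: [-8.9, -11.9, 11.6]
gripper_width: 17.0
grip_force: 60.4
```

```bash
python3 f.py; python3 -c "
from h import *
s=state();print(s['wrist_force'],s['ft_torque'])"
```

```text
lean 30.4 clicks 1.22 r 89.1 Ftan 16.7 Frad 3.7 [ 497.9 -325.3  130.7] 37.4
[ -8.9028091  -11.89482269  11.63491668] [-2.5129364   1.36624006 -0.09270665]
```

```bash
python3 arm.py
```

```text
90 34 -2.2 lean 28.8
96 44 -8.3 lean 30.9
102 38 -9.2 lean 28.8
108 31 -12.1 lean 28.9
114 24 -14.4 lean 27.8
```

move_arm(increments=[[0,-0.1,0.06,0,0,0,1],[0,-0.05,0.03,0,0,0,1],[0,0,0,0,0,0,1]])

```text
clock: 37.95
tool_pos: [498.8, -318.5, 125.6]
tcp_rot: [0.009, 0.999, -0.039, 0.002]
wrist_force: [-6.3, -14.2, 8.3]
gripper_width: 17.1
grip_force: 61.6
```

```bash
python3 f.py;python3 arm.py
```

```text
lean 35.9 clicks 0.76 r 88.6 Ftan 16.7 Frad -1.9 [ 498.8 -318.5  125.6] 37.95
90 48 -7.8 lean 34.4
96 39 -13.1 lean 34.5
102 43 -18.1 lean 35.6
108 32 -19.4 lean 33.9
114 8 -19.1 lean 31.5
```

It backed off to notch 1, so the lever had jammed mid-tooth. I'll release the load, regrip lightly and go forward again without side load.

move_arm(increments=[[0,0.12,-0.06,0,0,0,1],[0,0.06,-0.03,0,0,0,1],[0,0,0,0,0,0,0.5],[0,0,0,0,0,0,0.45],[0,0,0,0,0,0,0.45]], newtons=20)

```text
clock: 38.7
tool_pos: [497.3, -318.4, 125.0]
tcp_rot: [-0.0, 0.999, -0.039, -0.0]
wrist_force: [0.5, -2.2, 1.5]
gripper_width: 23.6
grip_force: 1.1
```

```bash
python3 f.py;python3 arm.py
```

```text
lean 36.1 clicks 0.74 r 88.1 Ftan 2.6 Frad -0.1 [ 497.3 -318.4  125. ] 38.7
90 41 -6.9 lean 33.4
96 45 -10.4 lean 32.9
102 38 -14.5 lean 33.5
108 30 -16.7 lean 31.9
```

move_arm(increments=[[0,0.08,-0.01,0,0,0,0.49],[0,0.06,-0.03,0,0,0,0.49],[0,0.04,-0.02,0,0,0,0.49],[0,0,0,0,0,0,0.49]])

```text
clock: 39.35
tool_pos: [496.4, -326.2, 128.1]
tcp_rot: [-0.002, 0.999, -0.04, -0.001]
wrist_force: [0.8, 4.9, 1.5]
gripper_width: 21.4
grip_force: 2.4
```

```bash
python3 f.py
```

```text
lean 30.7 clicks 1.19 r 86.4 Ftan -3.5 Frad 3.8 [ 496.4 -326.2  128.1] 39.35
```

move_arm(increments=[[0,0.06,-0.035,0,0,0,0.49],[0,0,0,0,0,0,0.49]])

```text
clock: 39.55
tool_pos: [496.2, -329.0, 130.0]
tcp_rot: [-0.002, 0.999, -0.04, -0.001]
wrist_force: [-0.4, 6.3, 2.7]
gripper_width: 21.7
grip_force: 3.0
```

```bash
python3 f.py
```

```text
lean 28.5 clicks 1.38 r 86.7 Ftan -4.2 Frad 5.4 [ 496.2 -329.   130. ] 39.55
```

move_arm(increments=[[0,0.06,-0.03,0,0,0,0.49],[0,0,0,0,0,0,0.49]])

```text
clock: 39.75
tool_pos: [496.1, -332.3, 131.8]
tcp_rot: [-0.002, 0.999, -0.039, -0.001]
wrist_force: [-1.1, 5.0, 2.5]
gripper_width: 21.6
grip_force: 2.8
```

```bash
python3 f.py; python3 arm.py
```

```text
lean 25.9 clicks 1.58 r 86.8 Ftan -3.3 Frad 4.3 [ 496.1 -332.3  131.8] 39.75
90 33 0.8 lean 24.8
96 36 -1.5 lean 24.6
102 42 -5.9 lean 25.9
108 25 -5.8 lean 23.6
114 6 -6.6 lean 22.7
```

move_arm(increments=[[0,0.06,-0.03,0,0,0,0.49],[0,0,0,0,0,0,0.49]])

```text
clock: 40.2
tool_pos: [496.0, -336.8, 133.4]
tcp_rot: [0.0, 0.999, -0.04, -0.0]
wrist_force: [0.5, -0.5, 0.5]
gripper_width: 22.0
grip_force: 0.0
```

```bash
python3 f.py
```

```text
lean 22.8 clicks 1.85 r 86.4 Ftan 0.6 Frad 0.3 [ 496.  -336.8  133.4] 40.2
```

move_arm(increments=[[0,0.06,-0.028,0,0,0,0.49],[0,0,0,0,0,0,0.49]])

```text
clock: 40.4
tool_pos: [495.8, -339.8, 134.8]
tcp_rot: [-0.0, 0.999, -0.04, -0.0]
wrist_force: [0.1, 4.4, 1.4]
gripper_width: 22.3
grip_force: 1.7
```

```bash
python3 f.py
```

```text
lean 20.6 clicks 2.03 r 86.5 Ftan -3.6 Frad 2.8 [ 495.8 -339.8  134.8] 40.4
```

move_arm(increments=[[0,0.04,-0.02,0,0,0,0.49],[0,0,0,0,0,0,0.49]])

```text
clock: 40.6
tool_pos: [495.6, -341.7, 135.7]
tcp_rot: [-0.0, 0.999, -0.04, -0.0]
wrist_force: [-0.5, 4.0, 1.6]
gripper_width: 21.8
grip_force: 2.1
```

```bash
python3 f.py; python3 arm.py
```

```text
lean 19.2 clicks 2.14 r 86.7 Ftan -3.2 Frad 2.9 [ 495.6 -341.7  135.7] 40.6
90 40 5.8 lean 18.8
96 36 2.4 lean 20.2
102 35 2.1 lean 18.8
108 25 1.0 lean 17.8
114 13 0.5 lean 16.8
```

Click 2 came at t≈40.2, with the force falling to zero. Now the third.

move_arm(increments=[[0,0.06,-0.022,0,0,0,0.49],[0,0.05,-0.016,0,0,0,0.49],[0,0,0,0,0,0,0.49]])

```text
clock: 41.15
tool_pos: [495.2, -346.9, 137.9]
tcp_rot: [-0.001, 0.999, -0.04, -0.0]
wrist_force: [-1.7, 5.6, 4.1]
gripper_width: 21.6
grip_force: 2.9
```

```bash
python3 f.py
```

```text
lean 15.5 clicks 2.45 r 87.3 Ftan -4.1 Frad 5.4 [ 495.2 -346.9  137.9] 41.15
```

move_arm(increments=[[0,0.05,-0.016,0,0,0,0.49],[0,0,0,0,0,0,0.49]])

```text
clock: 41.35
tool_pos: [495.1, -350.1, 138.7]
tcp_rot: [0.0, 0.999, -0.04, 0.0]
wrist_force: [-0.4, 4.4, 2.4]
gripper_width: 21.7
grip_force: 2.2
```

```bash
python3 f.py
```

```text
lean 13.3 clicks 2.63 r 87.3 Ftan -3.7 Frad 3.3 [ 495.1 -350.1  138.7] 41.35
```

move_arm(increments=[[0,0.04,-0.01,0,0,0,0.49],[0,0,0,0,0,0,0.49]])

```text
clock: 41.55
tool_pos: [495.0, -353.1, 139.1]
tcp_rot: [0.001, 0.999, -0.04, 0.0]
wrist_force: [-0.9, -0.7, -0.2]
gripper_width: 21.9
grip_force: 0.0
```

```bash
python3 f.py
```

```text
lean 11.4 clicks 2.79 r 87.0 Ftan 0.7 Frad -0.3 [ 495.  -353.1  139.1] 41.55
```

```bash
python3 arm.py
```

```text
90 33 13.7 lean 8.7
96 34 10.7 lean 11.1
102 37 10.6 lean 10.0
108 25 10.5 lean 9.2
114 11 10.9 lean 8.0
```

The camera puts the lever at about 9°, which is the third click (8.9°). I'll centre on the peg and close gently.

move_arm(increments=[[0,0.03,0,0,0,0,0.49],[0,0,0,0,0,0,0.49],[0,0,0,0,0,0,1],[0,0,0,0,0,0,1],[0,0,0,0,0,0,1]], newtons=25)

```text
clock: 42.3
tool_pos: [494.7, -354.1, 139.0]
tcp_rot: [0.001, 0.999, -0.04, 0.0]
wrist_force: [0.2, -4.6, 0.3]
gripper_width: 18.3
grip_force: 24.5
```

```bash
python3 f.py; python3 arm.py
```

```text
lean 10.7 clicks 2.85 r 86.7 Ftan 4.5 Frad -0.6 [ 494.7 -354.1  139. ] 42.3
90 34 12.2 lean 10.8
96 34 9.8 lean 12.1
102 26 10.3 lean 10.4
108 31 11.3 lean 8.4
114 16 10.2 lean 8.6
```

move_arm(increments=[[0,0.03,-0.004,0,0,0,1],[0,0,0,0,0,0,1],[0,0,0,0,0,0,1]])

```text
clock: 42.85
tool_pos: [494.6, -354.4, 139.0]
tcp_rot: [-0.0, 0.999, -0.04, -0.0]
wrist_force: [-0.6, -2.4, 0.4]
gripper_width: 18.1
grip_force: 24.7
```

```bash
python3 f.py; python3 gd.py 2>/dev/null | head -1; python3 arm.py
```

```text
lean 10.5 clicks 2.87 r 86.7 Ftan 2.5 Frad -0.0 [ 494.6 -354.4  139. ] 42.85
grip top rect ((95.3172378540039, -0.474761962890625), (47.73326110839844, 22.344482421875), 89.59170532226562) mean 95.5 -0.7
90 28 14.9 lean 7.0
96 37 10.7 lean 11.3
102 34 9.8 lean 10.9
108 27 11.1 lean 8.6
114 14 12.3 lean 6.9
```

move_arm(increments=[[0,0.02,0,0,0,0,1],[0,0,0,0,0,0,1],[0,0,0,0,0,0,1],[0,0,0,0,0,0,1]])

```text
clock: 43.8
tool_pos: [494.6, -355.2, 139.1]
tcp_rot: [-0.001, 0.999, -0.04, -0.0]
wrist_force: [-0.8, 2.6, 2.5]
gripper_width: 17.8
grip_force: 25.0
```

```bash
python3 f.py; python3 -c "
from plant import *
print(close_job())"
```

```text
lean 10.0 clicks 2.91 r 86.7 Ftan -2.1 Frad 2.9 [ 494.6 -355.2  139.1] 43.8
the job is handed in; nothing more can be done
None
```

The job was handed in at about 44 s: the guard is parked at the end bar and released, and the lever is on its third click with the gripper holding its grip. On the second click the lever jammed mid-tooth, so I pushed it with up to about 30 N and pulled it back to the first notch with about 17 N before it clicked through. The lever angle by camera and the drop in force at the click both fit the third click, but I got no verdict back.

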